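Dry-lay the deck fittings on a tender's foredeck

ROBOT

A 6-joint arm with a two-finger parallel gripper is mounted at the origin on the work surface. World frame = base frame: x ahead of the robot, y to its left, z up, the work surface at z = 0. Lengths are in mm, angles in rad, forces in N, time in s.
With the tool pointing down it reaches from about 350 to 775 mm from the base axis. Payload 7.3 kg.
Tool frame: the origin (TCP) lies at the centre of the arm's flange, where the gripper is bolted on; the fingertips stand 178 mm ahead of it and the grasp point (between the pads) lies 159 mm ahead of it (bot.tcp_to_tips is the distance from the TCP to the fingertips, in mm); z points along the fingers, y is the direction in which the jaws open and shut (so a half turn about z gives the same grasp; the last joint's range is limited). The gripper opens to 92 mm and grips with 3 to 60 N. Pads are 19 mm wide; open, the fingers measure 130 mm over their backs; the gripper's body (75 mm by 190 mm) begins 47 mm behind the grasp point.
Start: joints at [-1.495, 0.342, 1.524, -0, 1.275, -0.146], TCP at [115.513, -512.137, 404.741] pointing down, gripper open.
Joint ranges: [-2.53, 2.53], [-0.77, 2.02], [0.04, 2.7], [-1, 4.14], [0.28, 2.66], [-3.11, 3.11]. Speed limits (rad/s): [2.57, 2.57, 3.14, 3.14, 3.14, 3.14].

INTERFACE

Orientations are given as [roll, pitch, yaw] about the fixed x, y, z axes, in that order (R = Rz(yaw) Ry(pitch) Rx(roll)).
In Python, from plant import bot gives the robot as it stands.
- The arm moves only by the tool jog_arm, never from a script. Its argument "targets" is a list of rows, each a list of 5 numbers: the shift along the tool's x, y, z in cm, then the turn about the tool's z in degrees, then the gripper's target within -1 to 1 (shut at 1, half-way at 0, fully open at -1). In form: [[dx, dy, dz, twist, jaw], ...]. A call has 1 to 10 rows; each row shifts and turns the pose as measured when the row begins, along the tool's axes as they then stand; what a row does not reach is not made up. A row lasts 1/12 s, in which the tool goes at most 41.7 mm and 7.16 degrees, less where a joint would pass 70% of its speed; a pose out of reach is approached as far as the arm can. A call with a gripper value outside its range is refused whole. The fingers move at their own pace and stop on an object; the grip force is fixed at half the most. Time passes only in rows, so rows that do not move let the fingers close. It gives the time, the measured TCP pose, the force and the opening at its end, in the units of the state.
- bot.get_obs(): the state, without advancing time (a new reading comes with each control period).
- bot.capture(name): name is "side" or "top"; returns the picture (480x640x3 uint8, blue, green, red); there is no depth.
- bot.calibration(name): a dict with "intrinsics" (3x3 intrinsics, pixels), "R" (3x3) and "t" (3): a world point X has camera coordinates R X + t. Camera axes: x right, y down, z forward; pixel columns grow to the right and rows downward; lengths in mm; the calibration is good to about 2 mm. A picture is of the moment at which its call begins. calibration takes no time and is no camera call.
- bot.close_job(): hands the job in, once; it reports no verdict.
The state is a dict: "time": time; "joint_positions": joint angles; "dq": joint speeds; "tau": joint torques, N m; "tool_pos": TCP position; "tcp_rot": TCP orientation; "contact_force": force on the tool from outside, world axes, zero at the start; "moment": the same for the moment, N m; "grip_width": finger opening in mm.
Only numpy, scipy, OpenCV 4.12 (cv2) and the standard library are available. Lean on these libraries where they do the work, as an engineer would, in place of code of your own. Each camera call takes 0.05 s, during which the arm holds its last target.

TASK

Lay the four loose fittings out on the small boat's foredeck panel, ready for marking the screw holes: the red sidelight centred on the port pad and the green one on the starboard pad (port is your left when you face the bow, the pointed end), each with its coloured lens facing straight outboard, the stainless steel cleat on the centreline midway between the two lights with its horns pointing fore and aft, and the mushroom vent behind the cleat, centred on the white ring round its hole. Set each one down upright without dropping it, and leave the varnish tin and the tape roll alone.

Things in the scene. Friction and masses are not known exactly. Their poses are not given: they have to be found in the camera images.
- deck: Fixed grey foredeck panel, 342 mm long, square after end 330 mm wide, pointed bow; brown king plank on the centreline, black seams, red edge rail 9 mm high. Origin on the centreline at bench height, 150 mm ahead of the after end; x to the bow, y to port, z up. Deck surface 40 mm above the origin. Place and heading vary. Cleat's place, midway between the pads: x = 30 mm, y = 0.
- pad_port: Dark hardwood mounting pad fixed on the port side of the deck, 62 mm (fore and aft) x 52 mm, 8 mm thick. Origin at the centre of its underside, on the deck surface; axes parallel to the deck's; it lies at x = 30, y = +92 mm of the deck.
- pad_starboard: The same dark hardwood pad, fixed on the starboard side of the deck at x = 30, y = -92 mm of the deck. Origin at the centre of its underside, on the deck surface; axes parallel to the deck's.
- vent_ring: White plastic ring fixed flat on the deck's centreline, astern of the pads (85 to 105 mm behind the deck's origin), round the black vent hole: outside diameter 86 mm, hole 48 mm, 6 mm thick. Origin at the centre of its underside, on the deck surface.
- red_light: Loose port sidelight, standing upright: black housing on a black foot 46 x 48 x 5 mm, round red lens bulging from its front; 52 mm tall, 160 g. Origin at the centre of the foot's underside; x points out of the lens (front), z up. Grip across y: flat housing sides 40 mm apart, from 5 to 48 mm up and from x = -22 to +4 mm.
- green_light: Loose starboard sidelight, the same as the red one but with a green lens. Origin at the centre of the foot's underside; x points out of the lens (front), z up; flat sides 40 mm apart across y. It stands upright on the bench.
- cleat: Loose stainless steel horn cleat, 120 mm long, 42 mm tall, 280 g, standing on its foot (62 x 26 x 5 mm). Origin at the centre of the foot's underside; x along the horns (both ends alike), z up. Grip across y at the middle: two 17 mm thick legs stand 16 mm either side of the centre, from 5 mm up, under the 14 mm thick horn bar, whose middle is 29 mm up.
- vent: Loose bright metal mushroom vent, 44 mm tall, 200 g, standing on its flange (72 mm across, 4 mm thick): narrow neck, domed cap 58 mm across with an upright edge 19 to 31 mm above the underside; grip it there, in any direction. Origin at the centre of the flange's underside, z up.
- varnish_tin: Loose round tin of varnish with a yellow label, 76 mm across, 95 mm tall, 550 g; a bystander, to be left where it is. Origin at the centre of its underside.
- tape_roll: Loose blue roll of masking tape lying flat, 96 mm across, 25 mm tall, 120 g; a bystander, to be left where it is. Origin at the centre of its underside.
There are look-alikes about, which are no part of the job. What is shaped like the red_light but blue is not meant. Leave any orange look-alike of the vent alone.

How it is judged (in metres and radians):
At the end, for the whole second after the job is handed in: Red light on port pad, green on starboard pad, centred to 12 mm, lens outboard to 17 degrees; cleat on deck, to 12 mm of the centreline and 15 mm (fore and aft) of the line between the pads, parallel to 14 degrees; vent on the white ring, centred to 12 mm; all upright, released, at rest (horizontal distance between red_light and pad_port below 0.012 m and z of red_light in the frame of pad_port between 0.004 and 0.012 m and angle between the x axis of each of red_light, green_light and the y axis of deck, either way round below 0.3 rad and x of pad_starboard in the frame of red_light below -0.12 m and horizontal distance between green_light and pad_starboard below 0.012 m and z of green_light in the frame of pad_starboard between 0.004 and 0.012 m and x of pad_port in the frame of green_light below -0.12 m and y of cleat in the frame of deck between -0.012 and 0.012 m and x of cleat in the frame of deck between 0.015 and 0.045 m and z of cleat in the frame of deck between 0.036 and 0.044 m and angle between the x axis of cleat and the x axis of deck, either way round below 0.25 rad and horizontal distance between vent and vent_ring below 0.012 m and z of vent in the frame of vent_ring between 0.002 and 0.01 m and angle between each of red_light, green_light, cleat, vent's own z axis and vertical below 0.12 rad and linear speed of each of red_light, green_light, cleat, vent below 0.02 m/s and angular speed of each of red_light, green_light, cleat, vent below 0.2 rad/s); the robot touches nothing.
It fails at once if a fitting is dropped or knocked flying (moving faster than 0.6 m/s while not held) ((linear speed of red_light above 0.6 m/s and contact force between the fingers and red_light below 0.05 N) or (linear speed of green_light above 0.6 m/s and contact force between the fingers and green_light below 0.05 N) or (linear speed of cleat above 0.6 m/s and contact force between the fingers and cleat below 0.05 N) or (linear speed of vent above 0.6 m/s and contact force between the fingers and vent below 0.05 N)).
It fails at once if the varnish tin or the tape roll is pushed more than 20 mm from its place (distance of any of varnish_tin, tape_roll from where it was at the start of the episode above 0.02 m).
It also fails if it takes over 104 s, if anything falls off the work surface, if the arm or the gripper's body presses on something with over 40 N, if the wrist force passes 120 N, or if a joint passes its speed limit or range.

## Working session

There is one attempt and no reset: what is moved stays moved. The work goes in short steps, Python scripts to look and compute and a tool call to move; the robot and the scene stay as the last step left them, time stands still between calls to the robot, and variables do not carry over. Pictures are saved under pics/ and viewed, and the job is handed in when it is done.

Besides the shell and the picture viewer there is one more tool, called as name(argument=value, ...) on one line, values as JSON. jog_arm: Moves the arm, as the interface text tells. Its arguments: {"type":"object","properties":{"targets":{"type":"array"}},"required":["targets"]}

```bash
ls; mkdir -p pics
python3 - <<'E'
from plant import bot
import cv2
for n in ("side","top"):
    im=bot.capture(n); cv2.imwrite(f"pics/{n}0.png",im)
    c=bot.calibration(n); print(n,c)
print(bot.get_obs())
E
```

```text
pics
side {'intrinsics': array([[596.39726264,   0.        , 329.87858161],
       [  0.        , 596.39726264, 247.66336157],
       [  0.        ,   0.        ,   1.        ]]), 'R': array([[ 0.99716451, -0.07358858, -0.01573724],
       [-0.05994252, -0.65029904, -0.75730975],
       [ 0.04549544,  0.75610574, -0.65286621]]), 't': array([-548.69535003,   93.64423391, 1350.99202526])}
top {'intrinsics': array([[502.32946458,   0.        , 326.1689845 ],
       [  0.        , 502.32946458, 236.08730474],
       [  0.        ,   0.        ,   1.        ]]), 'R': array([[-1.58040153e-02, -9.99870267e-01, -3.11158909e-03],
       [-9.89458505e-01,  1.60873254e-02, -1.43920345e-01],
       [ 1.43951731e-01,  8.04268955e-04, -9.89584384e-01]]), 't': array([  28.79248049,  549.08685865, 1233.23834909])}
{'time': 0.1, 'joint_positions': array([-1.49503078e+00,  3.42640164e-01,  1.52488605e+00,  2.58816555e-06,
        1.27540685e+00, -1.46024833e-01]), 'dq': array([-1.40423356e-04, -2.39127629e-03, -3.35222297e-03,  5.27013855e-05,
        5.08168882e-04,  1.82270528e-04]), 'tau': array([ 1.63008372e-03, -4.32004058e+01, -2.44695014e+01,  7.19258236e-02,
        5.26417745e-02, -6.18128183e-05]), 'tool_pos': array([ 115.48835721, -512.02428304,  404.13335816]), 'tcp_rot': array([-3.14026687e+00, -1.97487277e-04,  2.21789490e-01]), 'contact_force': array([0.27442196, 0.28990508, 0.41530237]), 'moment': array([ 0.02336619,  0.019853  , -0.01536096]), 'grip_width': 91.93971873873329}
```

View pics/top0.png

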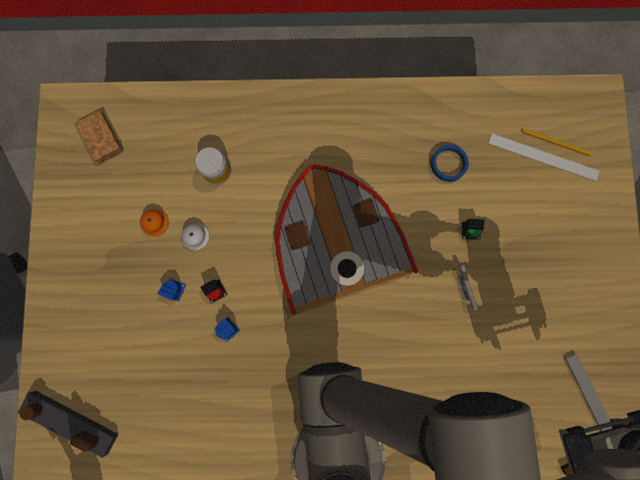

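View pics/side0.png

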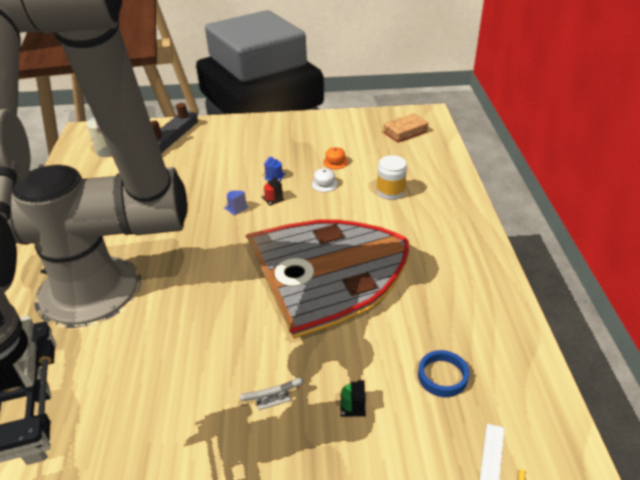

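Candidates (top picture): red_light is the black and red object at (213,291). Its blue look-alikes, at (171,290) and (226,329), are not meant. The vent is the bright metal one at (195,236), and the orange one at (153,222) is not meant. The green light is at (473,229) and the cleat at (467,288), each the only one of its kind. Bystanders are the tin at (211,163) and the tape at (449,162). I'll check these in close crops.

```bash
cat > h.py <<'E'
import numpy as np, cv2
from plant import bot
def px2w(n,u,v,z):
    c=bot.calibration(n);K,R,t=c["intrinsics"],np.array(c["R"]),np.array(c["t"])
    d=R.T@np.linalg.solve(K,[u,v,1.]);o=-R.T@t
    return (o+d*(z-o[2])/d[2])
def w2px(n,X):
    c=bot.calibration(n);p=c["intrinsics"]@(np.array(c["R"])@np.array(X,float)+np.array(c["t"]));return p[:2]/p[2]
def crop(im,x0,y0,w,h,s,name):
    c=cv2.resize(im[y0:y0+h,x0:x0+w],None,fx=s,fy=s,interpolation=cv2.INTER_CUBIC)
    for i in range(0,w,10):
        cv2.line(c,(i*s,0),(i*s,6 if i%50 else 14),(0,255,255),1)
        if i%20==0: cv2.putText(c,str(x0+i),(i*s,24),0,0.35,(0,255,255),1)
    for i in range(0,h,10):
        cv2.line(c,(0,i*s),(6,i*s),(0,255,255),1)
        if i%20==0: cv2.putText(c,str(y0+i),(8,i*s+4),0,0.35,(0,255,255),1)
    cv2.imwrite("pics/"+name,c)
E
python3 - <<'E'
from h import *
t=cv2.imread("pics/top0.png");s=cv2.imread("pics/side0.png")
crop(t,150,210,90,70,8,"c1.png") ; crop(t,190,270,60,70,8,"c1b.png")
crop(t,440,210,70,110,5,"c2.png")
crop(t,265,155,160,165,4,"c3.png".replace("c3","c3"))
E
```

```text
(no output)
```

View pics/c1.png

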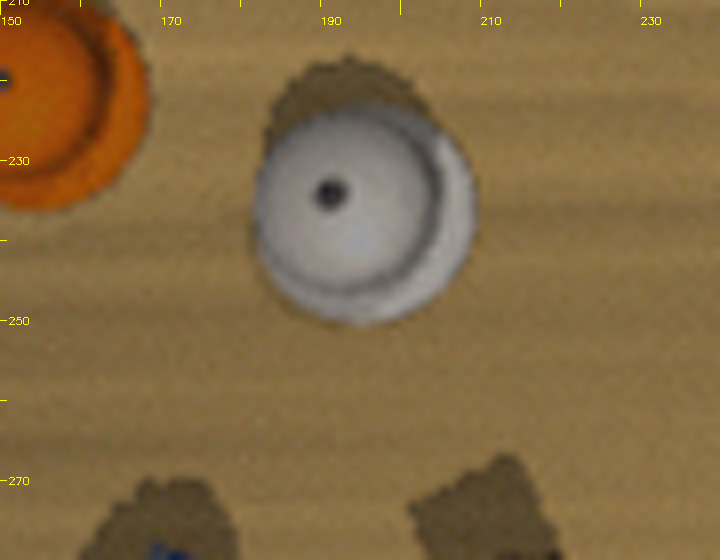

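View pics/c1b.png

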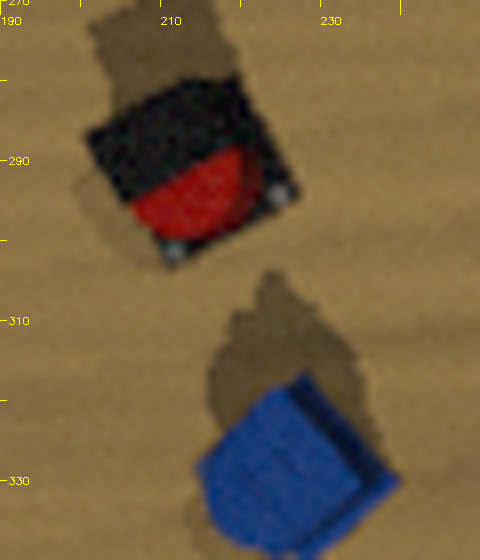

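View pics/c2.png

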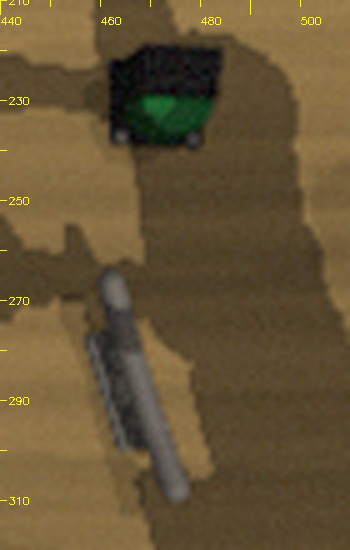

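View pics/c3.png

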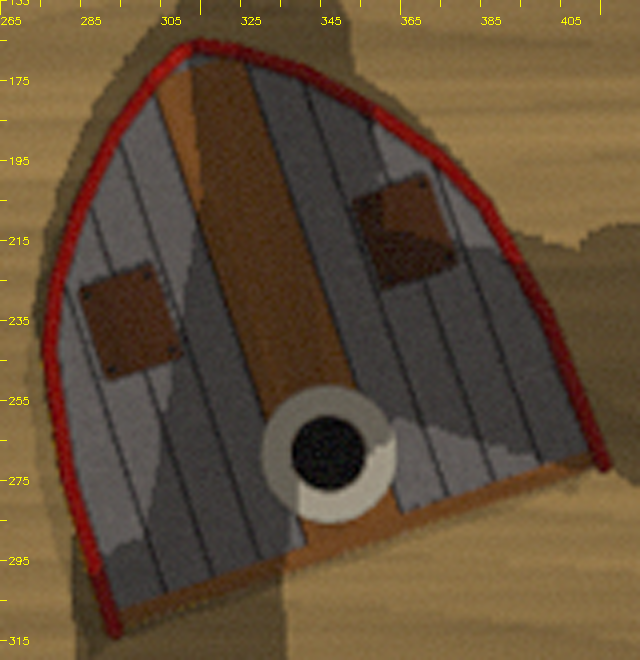

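Crops: the red light's lens faces image lower right (lens about (213,297), foot front corners (211,303) and (227,294)). The bright vent has its knob at (191,234). The green lens faces image down (foot front corners (462,239) and (481,240)). The cleat's horn tips are at (462,265) and (476,309). The pads are centred near (298,235) and (366,212), and the ring at (347,268.5).

Run:
```python
from h import *
s=cv2.imread("pics/side0.png")
crop(s,225,145,120,70,6,"s1.png")
crop(s,235,370,140,55,5,"s2.png")
crop(s,240,210,180,130,4,"s3.png")
c=bot.calibration("top");print("topcam",-np.array(c["R"]).T@np.array(c["t"]))
pp=[px2w("top",*p,48)[:2] for p in [(284.8,227),(302.8,220.5),(310.8,242.5),(292.5,250.3)]]
sp=[px2w("top",*p,48)[:2] for p in [(353,205),(371.3,198),(379.3,219),(360.5,227.5)]]
print(np.round(pp),np.mean(pp,0)); print(np.round(sp),np.mean(sp,0))
d=np.mean(pp,0)-np.mean(sp,0);print("sep",np.hypot(*d),"yawY",np.degrees(np.arctan2(d[1],d[0])))
print("ring",px2w("top",347.2,268.5,46))
ye=np.arctan2(d[1],d[0])-np.pi/2
print("deck yaw",np.degrees(ye)); m=(np.mean(pp,0)+np.mean(sp,0))/2
ex=np.array([np.cos(ye),np.sin(ye)]);ey=np.array([-ex[1],ex[0]])
print("mid",m); r=px2w("top",347.2,268.5,46)[:2]-m; print("ring rel (x should be -115..-135)",r@ex,r@ey)
```

```text
topcam [ 366.22690428   18.96355086 1299.50777191]
[[573. 124.]
 [589.  78.]
 [533.  59.]
 [514. 105.]] [552.12526721  91.58556889]
[[ 627.  -49.]
 [ 644.  -96.]
 [ 590. -115.]
 [ 569.  -67.]] [607.4592003  -81.97377744]
sep 182.16665679790512 yawY 107.68324447198098
ring [465.91200504 -31.25104292  46.        ]
deck yaw 17.68324447198098
mid [579.79223376   4.80589573]
ring rel (x should be -115..-135) -119.45188360887038 0.2383655443174749
```

View pics/s1.png

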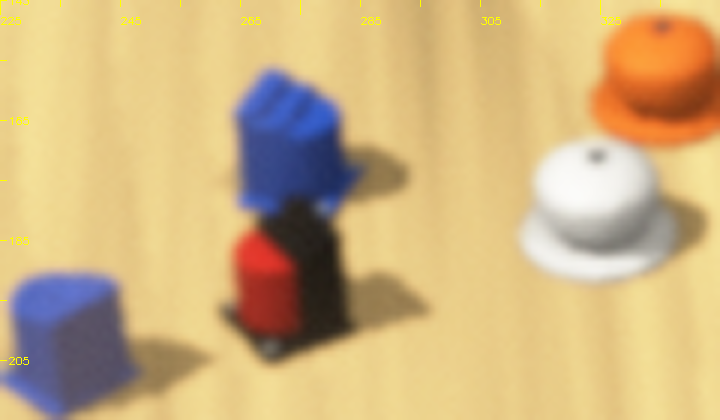

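View pics/s2.png

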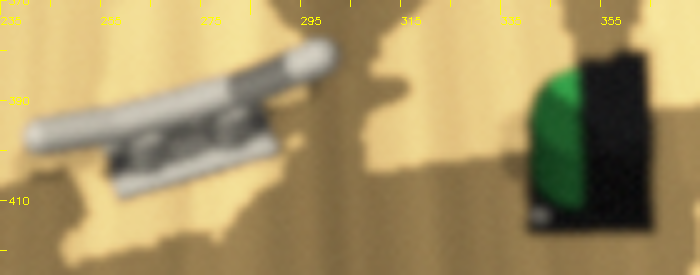

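View pics/s3.png

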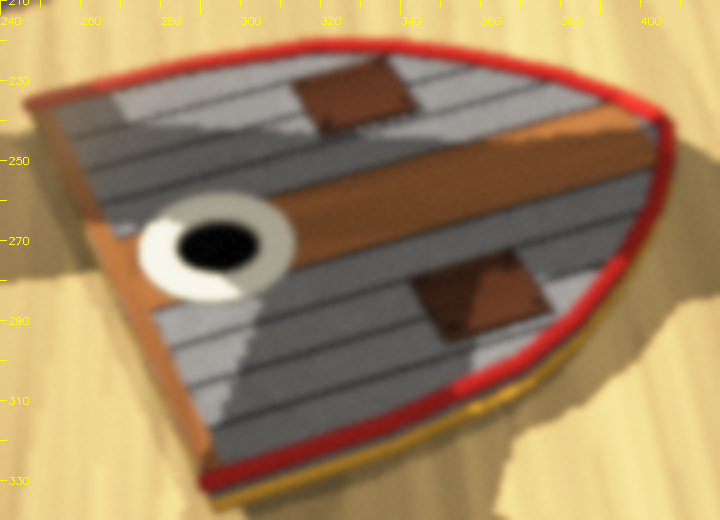

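The side picture agrees on the identities. Next I'll fit every pose to keypoints from both cameras.

```bash
cat > fit.py <<'E'
from h import *
from scipy.optimize import least_squares
def T(p,X):
    c,s=np.cos(p[2]),np.sin(p[2]); return [p[0]+c*X[0]-s*X[1],p[1]+s*X[0]+c*X[1],X[2]]
def fit(name,obs,p0):
    f=lambda p:np.concatenate([w2px(n,T(p,X))-np.array(u) for n,u,X in obs])
    r=least_squares(f,p0,loss="soft_l1",x_scale=[10,10,.1]);p=r.x
    print(name,np.round(p[:2],1),"yaw deg",round(np.degrees(p[2]),1));print("  res",np.round(f(p).reshape(-1,2),1).tolist())
    return p
E
python3 - <<'E'
from fit import *
def padc(y0): return [(30+31,y0+26,48),(30+31,y0-26,48),(30-31,y0-26,48),(30-31,y0+26,48)]
P=padc(92);S=padc(-92)
ot=[("top",u,X) for u,X in zip([(284.8,227),(302.8,220.5),(310.8,242.5),(292.5,250.3)],P)]+[("top",u,X) for u,X in zip([(353,205),(371.3,198),(379.3,219),(360.5,227.5)],S)]
# side: order back-port.. 
# side image: (313,231.3)=left-top -> aft,port ; (336.8,223.8)= fore,port ; (345,237) fore,stbd ; (321.3,244.3) aft,stbd
os_=[("side",u,X) for u,X in zip([(336.8,223.8),(345,237),(321.3,244.3),(313,231.3)],P)]+[("side",u,X) for u,X in zip([(368.8,272.3),(378.3,287.5),(352.5,295.5),(342.5,280.5)],S)]
p0=[550,0,.3]
fit("deck top",ot,p0);fit("deck side",os_,p0);p=fit("deck",ot+os_,p0)
print("ring top",px2w("top",347.2,268.5,46),"side",px2w("side",294.2,271.5,46))
print("cleat target",T(p,(30,0,40)),"portpad",T(p,(30,92,48)),"stbd",T(p,(30,-92,48)))
red=[("side",(262,197),(23,-24,2)),("side",(270,205),(23,24,1)),("side",(283.7,199.7),(-23,24,0)),
("top",(211,303.5),(23,-24,3)),("top",(227,294),(23,24,3)),("top",(201,287),(-22,-20,50)),("top",(219,280),(-22,20,50))]
fit("red",red,[400,230,-2.6]);fit("red top",red[3:],[400,230,-2.6]);fit("red side",red[:3],[400,230,-2.6])
gr=[("top",(462,239),(23,-24,3)),("top",(480.6,240),(23,24,3)),("top",(468,219),(-22,-20,50)),("top",(484.4,219.6),(-22,20,50)),("top",(462,222),(-23,-24,0)),
("side",(340.6,415.6),(23,24,0)),("side",(365.4,416),(-23,24,0))]
fit("green",gr,[550,-350,3.1]);fit("green top",gr[:5],[550,-350,3.1])
cl=[("top",(462.4,265),(60,0,38)),("top",(476,309),(-60,0,38)),("top",(458,277),(31,13,5)),("top",(465,299.4),(-31,13,5)),
("side",(240,397),(-60,0,38)),("side",(302,380),(60,0,38)),("side",(258.6,409.4),(-31,-13,0)),("side",(290.4,400),(31,-13,0))]
fit("cleat",cl,[420,-330,.3])
print("vent: top flange",px2w("top",195.5,236.3,2),"knob top",px2w("top",191.3,234.1,44),"knob side",px2w("side",324.5,170.8,44),"flange near edge side",px2w("side",324.6,192,2))
print("tin",px2w("top",211,163,95),"tape",px2w("top",449,162,20))
E
```

```text
deck top [551.1  -4.3] yaw deg 17.9
  res [[-1.1, 0.1], [0.5, 0.1], [0.3, 1.1], [-1.1, -0.1], [-0.4, -1.0], [0.5, -0.4], [0.7, 1.3], [0.1, -0.7]]
deck side [554.4  -9.4] yaw deg 17.6
  res [[0.0, 0.5], [0.2, 0.0], [-0.7, -0.6], [-0.2, -0.7], [-0.0, 0.2], [0.7, 0.4], [-0.2, 0.4], [0.2, -0.4]]
deck [553.3  -6.5] yaw deg 17.9
  res [[-0.2, -0.8], [1.4, -0.8], [1.2, 0.2], [-0.2, -1.0], [0.4, -1.8], [1.4, -1.3], [1.6, 0.4], [1.0, -1.5], [-0.7, -0.2], [-0.5, -0.8], [-1.3, -1.4], [-0.9, -1.3], [-0.6, -0.8], [0.2, -0.7], [-0.7, -0.6], [-0.3, -1.3]]
ring top [465.91200504 -31.25104292  46.        ] side [469.49051651 -33.77411315  46.        ]
cleat target [np.float64(581.8914800075885), np.float64(2.667980668421909), 40] portpad [np.float64(553.6333557121427), np.float64(90.22069856628693), 48] stbd [np.float64(610.1496043030343), np.float64(-84.88473722944312), 48]
red [417.3 306.4] yaw deg -152.3
  res [[-1.7, -0.2], [-1.4, 1.0], [0.2, 1.0], [0.2, -0.2], [0.9, 0.2], [-0.8, -0.8], [-4.4, -1.5]]
red top [415.4 304.8] yaw deg -156.0
  res [[0.1, 0.2], [1.3, 1.8], [0.1, -0.8], [-3.0, -0.6]]
red side [419.6 309.1] yaw deg -150.3
  res [[-0.9, -0.6], [-0.1, 0.4], [1.2, 0.1]]
green [ 563.8 -358.1] yaw deg 178.0
  res [[-0.1, -0.1], [-0.2, -0.7], [0.1, -0.3], [-0.4, -0.6], [-0.7, -0.3], [-1.0, 1.7], [-0.6, 0.2]]
green top [ 562.6 -358.7] yaw deg 176.9
  res [[-0.0, 0.2], [-0.1, -0.1], [0.5, 0.0], [-0.0, 0.0], [-0.3, -0.0]]
cleat [ 418.1 -334.7] yaw deg 14.1
  res [[-0.6, -2.2], [0.1, 0.3], [-1.1, -0.9], [-0.9, 0.2], [-1.2, 0.2], [0.5, -0.5], [-0.5, 1.4], [0.1, 1.5]]
vent: top flange [559.95873671 361.30971316   2.        ] knob top [559.48581156 360.9801052   44.        ] knob side [563.017814   362.28113194  44.        ] flange near edge side [559.71253357 322.43572054   2.        ]
tin [729.02126014 302.32140306  95.        ] tape [ 743.8533102  -305.90379349   20.        ]
```

```bash
cat > plan.py <<'E'
from h import *
def wrap(a): return (a+180)%360-180
def state():
    o=bot.get_obs(); return np.array(o["tool_pos"]),np.degrees(o["tcp_rot"][2]),o
def plan(x,y,z,yaw,jaw,n,step=3.6):
    p,w,o=state(); d=np.array([x,y,z])-p; dw=wrap(yaw-w)
    print("from",np.round(p,1),"yaw",round(w,1),"need d",np.round(d,1),"dyaw",round(dw,1),"q6",round(o["joint_positions"][5],2))
    rows=[]
    for i in range(n):
        a=np.radians(w+dw*i/n); dd=d/n
        rows.append([round((np.cos(a)*dd[0]+np.sin(a)*dd[1])/10,2),round((np.sin(a)*dd[0]-np.cos(a)*dd[1])/10,2),round(-dd[2]/10,2),round(-dw/n,1),jaw])
    for r in rows: print(r,end=",")
    print()
E
python3 -c "
from plan import *
plan(418,-335,340,15,-0.3,10)"
```

```text
from [ 115.5 -512.   404.1] yaw 12.7 need d [302.5 177.  -64.1] dyaw 2.3 q6 -0.15
[np.float64(3.34), np.float64(-1.06), np.float64(0.64), np.float64(-0.2), -0.3],[np.float64(3.34), np.float64(-1.05), np.float64(0.64), np.float64(-0.2), -0.3],[np.float64(3.35), np.float64(-1.03), np.float64(0.64), np.float64(-0.2), -0.3],[np.float64(3.35), np.float64(-1.02), np.float64(0.64), np.float64(-0.2), -0.3],[np.float64(3.36), np.float64(-1.01), np.float64(0.64), np.float64(-0.2), -0.3],[np.float64(3.36), np.float64(-0.99), np.float64(0.64), np.float64(-0.2), -0.3],[np.float64(3.36), np.float64(-0.98), np.float64(0.64), np.float64(-0.2), -0.3],[np.float64(3.37), np.float64(-0.97), np.float64(0.64), np.float64(-0.2), -0.3],[np.float64(3.37), np.float64(-0.95), np.float64(0.64), np.float64(-0.2), -0.3],[np.float64(3.38), np.float64(-0.94), np.float64(0.64), np.float64(-0.2), -0.3],
```

jog_arm(targets=[[3.4,-1,0.6,0,-0.3],[3.4,-1,0.6,0,-0.3],[3.4,-1,0.6,0,-0.3],[3.4,-1,0.6,0,-0.3],[3.4,-1,0.6,0,-0.3],[3.4,-1,0.6,0,-0.3],[3.4,-1,0.6,0,-0.3],[3.4,-1,0.6,0,-0.3],[3.4,-1,0.6,-1,-0.3],[2.5,-1,0.6,-1,-0.3]])

```text
time: 0.93
tool_pos: [424.0, -337.9, 338.6]
tcp_rot: [-3.138, 0.003, 0.245]
contact_force: [0.6, -0.1, 0.0]
grip_width: 59.6
```

```bash
sed -i 's/^    for r in rows.*/    for r in rows: print([float(v) for v in r],end=",")/' plan.py; python3 -c "
from plan import *
plan(418,-335,220,15,-0.3,5)
im=bot.capture('top');crop(im,420,210,110,130,5,'t1.png')
im=bot.capture('side');crop(im,215,320,150,110,5,'t1s.png')"
```

```text
from [ 424.  -337.9  338.6] yaw 14.0 need d [  -6.     2.9 -118.6] dyaw 1.0 q6 0.51
[-0.1, -0.09, 2.37, -0.2, -0.3],[-0.1, -0.09, 2.37, -0.2, -0.3],[-0.1, -0.09, 2.37, -0.2, -0.3],[-0.1, -0.09, 2.37, -0.2, -0.3],[-0.1, -0.09, 2.37, -0.2, -0.3],
```

View pics/t1s.png

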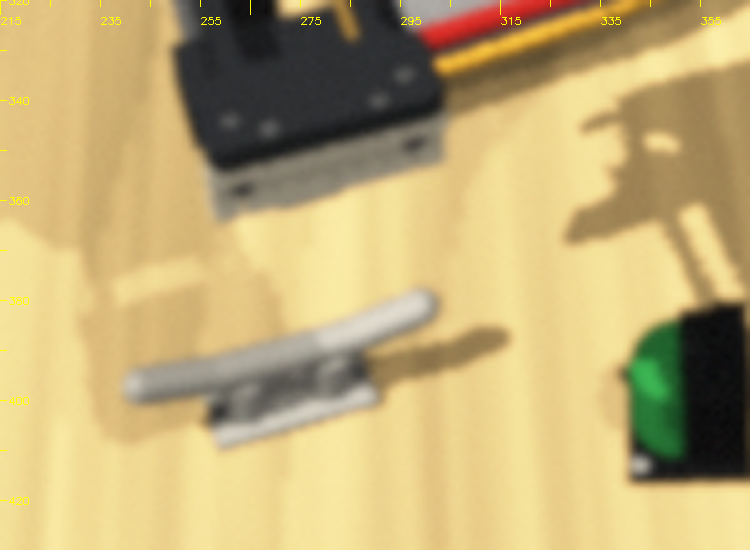

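jog_arm(targets=[[-0.2,-0.2,2.8,0,-0.3],[-0.2,-0.1,2.8,0,-0.3],[-0.1,0,2.8,0,-0.3],[0,0,2.8,0,-0.3]])

```text
time: 1.37
tool_pos: [420.0, -335.8, 227.9]
tcp_rot: [3.135, -0.002, 0.252]
contact_force: [1.0, -0.1, -0.9]
grip_width: 59.6
```

```bash
python3 -c "
from plan import *
plan(418,-335,187,15,-0.3,2)
im=bot.capture('top');crop(im,420,210,110,130,5,'t2.png')
im=bot.capture('side');crop(im,215,320,150,110,5,'t2s.png')"
```

```text
from [ 420.  -335.8  227.9] yaw 14.4 need d [ -2.    0.8 -40.9] dyaw 0.6 q6 0.5
[-0.09, -0.06, 2.04, -0.3, -0.3],[-0.09, -0.06, 2.04, -0.3, -0.3],
```

View pics/t2s.png

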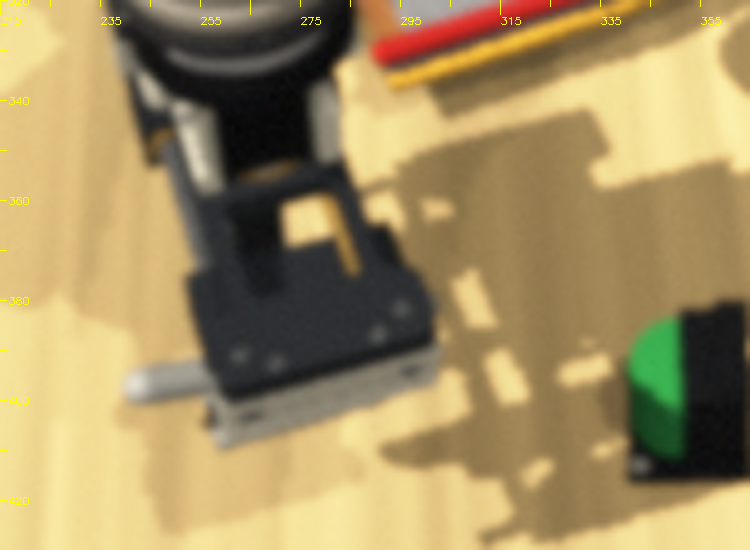

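View pics/t2.png

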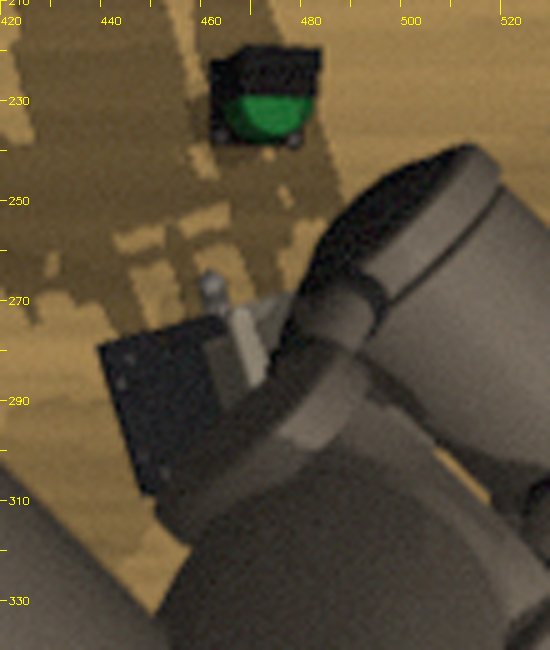

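```bash
python3 -c "
from plan import *
p,w,o=state();a=np.radians(w);ex=np.array([np.cos(a),np.sin(a),0]);ey=np.array([np.sin(a),-np.cos(a),0])
for h in (0,66,112,131):
  for s in (-1,1):
    for j in (30,49,95):
      q=p+[0,0,-178+h]+ey*s*j
      print(h,s*j,'side L/R',np.round(w2px('side',q-ex*10)),np.round(w2px('side',q+ex*10)),np.round(w2px('side',q+ex*37)),'top',np.round(w2px('top',q)))
"
```

```text
0 -30 side L/R [262. 374.] [272. 371.] [286. 367.] top [458. 289.]
0 -49 side L/R [259. 366.] [270. 364.] [284. 360.] top [451. 291.]
0 -95 side L/R [254. 348.] [264. 346.] [277. 342.] top [433. 296.]
0 30 side L/R [270. 400.] [281. 397.] [295. 393.] top [481. 282.]
0 49 side L/R [272. 409.] [283. 405.] [298. 401.] top [489. 280.]
0 95 side L/R [279. 431.] [291. 427.] [306. 423.] top [506. 275.]
66 -30 side L/R [258. 351.] [269. 348.] [284. 344.] top [466. 287.]
66 -49 side L/R [256. 343.] [267. 341.] [281. 337.] top [458. 290.]
66 -95 side L/R [250. 325.] [261. 323.] [275. 319.] top [439. 295.]
66 30 side L/R [267. 377.] [278. 374.] [293. 370.] top [490. 281.]
66 49 side L/R [269. 386.] [281. 383.] [296. 378.] top [498. 279.]
66 95 side L/R [276. 408.] [288. 405.] [304. 400.] top [516. 273.]
112 -30 side L/R [256. 334.] [267. 331.] [282. 327.] top [471. 287.]
112 -49 side L/R [254. 326.] [265. 324.] [279. 320.] top [463. 289.]
112 -95 side L/R [248. 308.] [259. 306.] [273. 302.] top [444. 294.]
112 30 side L/R [264. 360.] [276. 357.] [292. 353.] top [496. 280.]
112 49 side L/R [267. 369.] [279. 366.] [295. 361.] top [504. 277.]
112 95 side L/R [274. 391.] [286. 388.] [303. 383.] top [524. 272.]
131 -30 side L/R [255. 327.] [266. 324.] [281. 320.] top [474. 286.]
131 -49 side L/R [252. 319.] [264. 316.] [279. 312.] top [465. 289.]
131 -95 side L/R [247. 301.] [258. 298.] [272. 295.] top [446. 294.]
131 30 side L/R [263. 353.] [275. 350.] [291. 345.] top [499. 279.]
131 49 side L/R [266. 362.] [278. 358.] [294. 354.] top [507. 277.]
131 95 side L/R [273. 384.] [286. 380.] [302. 376.] top [527. 271.]
```

The side picture shows the gripper body's bottom edge centred near (280,402), against a predicted (282,406). That agrees, so I'll go down and grip.

jog_arm(targets=[[-0.1,0,2.0,0,-0.3],[-0.1,0,1.6,0,-0.3],[0,0,0.5,0,0.6],[0,0,0,0,1],[0,0,0,0,1],[0,0,0,0,1],[0,0,0,0,1]])

```text
time: 2.05
tool_pos: [417.2, -339.7, 191.1]
tcp_rot: [3.135, -0.001, 0.249]
contact_force: [1.0, -0.3, -0.3]
grip_width: 30.9
```

jog_arm(targets=[[0,0,0,0,1],[0,0,0,0,1],[0,0,-0.5,0,1],[0,0,-1,0,1]])

```text
time: 2.38
tool_pos: [417.0, -339.0, 207.4]
tcp_rot: [3.137, -0.001, 0.249]
contact_force: [-0.5, -0.1, -2.6]
grip_width: 13.4
```

jog_arm(targets=[[0,0,-2,0,1],[0,0,-3.5,0,1],[0,0,-3.5,0,1],[0,0,-3,0,1]])

```text
time: 2.72
tool_pos: [415.5, -337.1, 328.5]
tcp_rot: [-3.135, 0.006, 0.249]
contact_force: [0.5, -0.8, -3.1]
grip_width: 13.5
```

```bash
python3 -c "
from plan import *
plan(582,2.5,320,17.9,1,10)"
```

```text
from [ 415.5 -337.1  328.5] yaw 14.3 need d [166.5 339.6  -8.5] dyaw 3.6 q6 0.5
[2.45, -2.88, 0.08, -0.4, 1.0],[2.47, -2.87, 0.08, -0.4, 1.0],[2.49, -2.85, 0.08, -0.4, 1.0],[2.5, -2.83, 0.08, -0.4, 1.0],[2.52, -2.82, 0.08, -0.4, 1.0],[2.54, -2.8, 0.08, -0.4, 1.0],[2.56, -2.79, 0.08, -0.4, 1.0],[2.58, -2.77, 0.08, -0.4, 1.0],[2.59, -2.75, 0.08, -0.4, 1.0],[2.61, -2.74, 0.08, -0.4, 1.0],
```

jog_arm(targets=[[1.5,-2,0,0,1],[2.5,-3,0,-0.5,1],[2.5,-3,0,-0.5,1],[2.5,-3,0.1,-0.5,1],[2.5,-3,0.1,-0.5,1],[2.5,-2.8,0.1,-0.5,1],[2.5,-2.8,0.1,-0.5,1],[2.6,-2.8,0.1,-0.5,1],[2.6,-2.6,0.1,0,1],[2,-1.5,0,0,1]])

```text
time: 3.55
tool_pos: [574.2, -8.8, 337.9]
tcp_rot: [3.126, -0.006, 0.302]
contact_force: [-0.0, -1.5, -3.4]
grip_width: 12.7
```

```bash
python3 -c "
from plan import *
plan(582,2.5,250,17.9,1,4)"
```

```text
from [574.2  -8.8 337.9] yaw 17.3 need d [  7.8  11.3 -87.9] dyaw 0.6 q6 1.13
[0.27, -0.21, 2.2, -0.1, 1.0],[0.27, -0.21, 2.2, -0.1, 1.0],[0.27, -0.21, 2.2, -0.1, 1.0],[0.27, -0.21, 2.2, -0.1, 1.0],
```

jog_arm(targets=[[0.6,-0.5,1.5,-0.5,1],[0.4,-0.4,2.2,0,1],[0.1,0,2.2,0,1],[0,0,1.8,0,1],[0,0,0.8,0,1],[0,0,0,0,1]])

```text
time: 4.05
tool_pos: [585.8, 11.0, 254.6]
tcp_rot: [3.124, -0.013, 0.323]
contact_force: [-0.0, 0.3, -3.2]
grip_width: 13.4
```

```bash
python3 -c "
from plan import *
plan(582,2.5,234,17.9,1,2)
im=bot.capture('side');crop(im,235,200,190,130,4,'t3s.png')
im=bot.capture('top');crop(im,260,150,170,150,4,'t3.png')"
```

```text
from [585.8  11.  254.6] yaw 18.5 need d [ -3.8  -8.5 -20.6] dyaw -0.6 q6 1.15
[-0.32, 0.34, 1.03, 0.3, 1.0],[-0.31, 0.35, 1.03, 0.3, 1.0],
```

View pics/t3s.png

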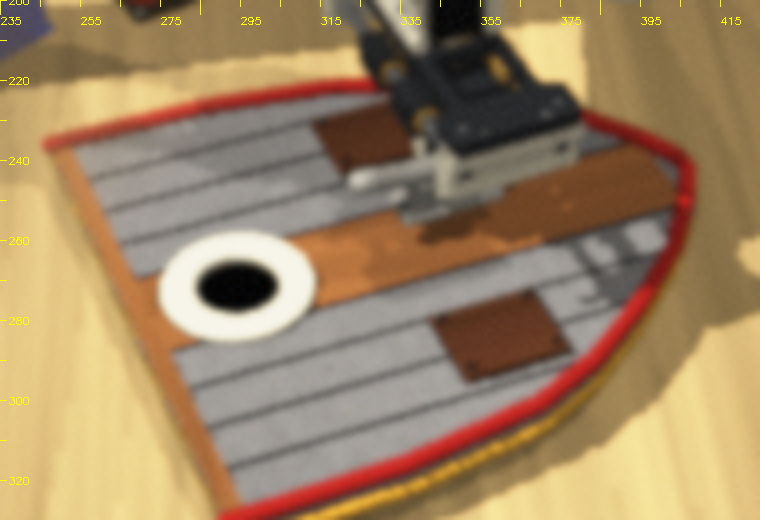

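jog_arm(targets=[[-0.6,0.7,0,0,1],[0,0,0.5,0,1],[0,0,0,0,1]])

```text
time: 4.4
tool_pos: [583.4, 0.6, 254.8]
tcp_rot: [3.12, -0.021, 0.322]
contact_force: [0.2, -0.4, -3.2]
grip_width: 12.9
```

```bash
python3 -c "
from plan import *
plan(582,2.5,234,17.9,1,2)"
```

```text
from [583.4   0.6 254.8] yaw 18.4 need d [ -1.4   1.9 -20.8] dyaw -0.5 q6 1.13
[-0.04, -0.11, 1.04, 0.3, 1.0],[-0.04, -0.11, 1.04, 0.3, 1.0],
```

jog_arm(targets=[[0,-0.2,0.7,0.5,1],[0,0,0.7,0,1],[0,0,0.5,0,1],[0,0,0,0,1]])

```text
time: 4.73
tool_pos: [583.5, 1.4, 235.8]
tcp_rot: [3.119, -0.024, 0.311]
contact_force: [-0.2, -0.4, -2.5]
grip_width: 13.0
```

jog_arm(targets=[[0,0,0.2,0,1],[0,0,0.2,0,1],[0,0,0,0,1]])

```text
time: 4.98
tool_pos: [584.2, 2.0, 235.1]
tcp_rot: [3.118, -0.027, 0.311]
contact_force: [0.0, -0.5, -2.1]
grip_width: 13.1
```

jog_arm(targets=[[0,0,0.4,0,1],[0,0,0.2,0,1],[0,0,0,0,1]])

```text
time: 5.23
tool_pos: [584.7, 3.2, 234.5]
tcp_rot: [3.117, -0.032, 0.313]
contact_force: [-0.2, 0.4, -2.8]
grip_width: 13.2
```

```bash
python3 -c "
from plan import *
print(state()[2]['contact_force'],state()[0])
im=bot.capture('side');crop(im,300,200,110,80,7,'t4s.png')
print(state()[2]['contact_force'],state()[0])"
```

```text
[-0.23945609  0.35405225 -2.7738764 ] [584.65880534   3.1864297  234.51156859]
[ 0.10003852  0.00757627 -2.05779001] [584.79258313   3.19155312 234.42026626]
```

View pics/t4s.png

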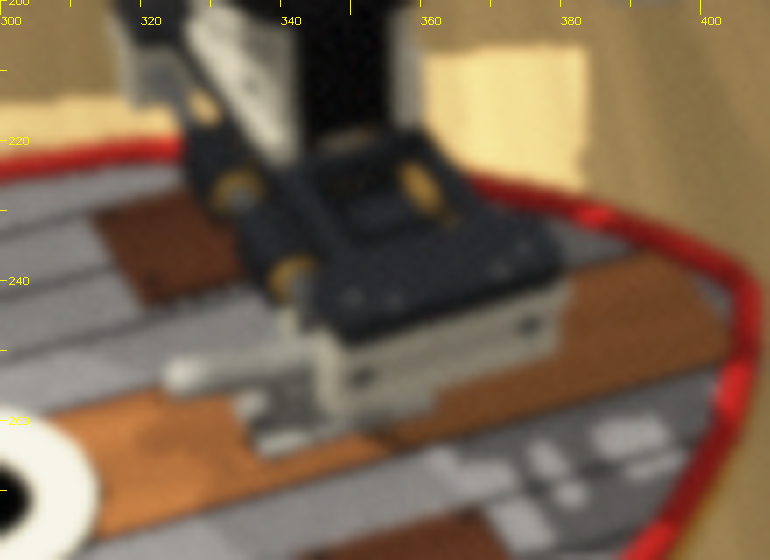

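jog_arm(targets=[[0,0,0.5,0,1],[0,0,0.5,0,1]])

```text
time: 5.45
tool_pos: [584.9, 5.4, 230.7]
tcp_rot: [3.12, -0.036, 0.312]
contact_force: [-18.9, 11.3, 41.0]
grip_width: 13.1
```

jog_arm(targets=[[0,0,-0.3,0,1],[0,0,0,0,0.6],[0,0,0,0,0.3],[0,0,0,0,0.2],[0,0,0,0,0.1]])

```text
time: 5.87
tool_pos: [585.3, 6.2, 234.2]
tcp_rot: [3.12, -0.039, 0.313]
contact_force: [-0.1, 0.4, 0.0]
grip_width: 33.7
```

jog_arm(targets=[[0,0,-1,0,0],[0,0,-2,0,0],[0,0,-3.5,0,0],[0,0,-3.5,0,-0.2],[-1,3.5,0,0,-0.2],[-1,3.5,0,0,-0.2],[-1,3.5,0,0,-0.2],[-1,3.5,0,0,-0.2],[-1,3.5,0,0,-0.2],[-1,3.5,0,0,-0.2]])

```text
time: 6.7
tool_pos: [589.5, -213.0, 344.8]
tcp_rot: [3.119, -0.038, 0.324]
contact_force: [1.3, 0.8, 0.3]
grip_width: 55.4
```

```bash
python3 -c "
from plan import *
im=bot.capture('side');crop(im,240,200,190,130,4,'t5s.png')
im=bot.capture('top');crop(im,260,150,170,150,4,'t5.png')
plan(563.8+10,-358,340,-2,-0.3,10)"
```

```text
from [ 589.3 -216.8  344.4] yaw 18.2 need d [ -15.5 -141.2   -4.4] dyaw -20.2 q6 0.77
[-0.59, 1.29, 0.04, 2.0, -0.3],[-0.54, 1.31, 0.04, 2.0, -0.3],[-0.5, 1.33, 0.04, 2.0, -0.3],[-0.45, 1.35, 0.04, 2.0, -0.3],[-0.4, 1.36, 0.04, 2.0, -0.3],[-0.35, 1.38, 0.04, 2.0, -0.3],[-0.3, 1.39, 0.04, 2.0, -0.3],[-0.26, 1.4, 0.04, 2.0, -0.3],[-0.21, 1.41, 0.04, 2.0, -0.3],[-0.16, 1.41, 0.04, 2.0, -0.3],
```

View pics/t5s.png

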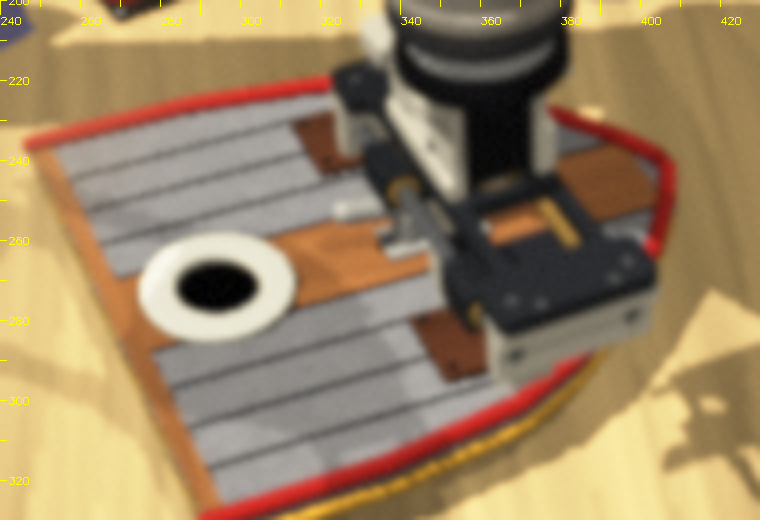

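View pics/t5.png

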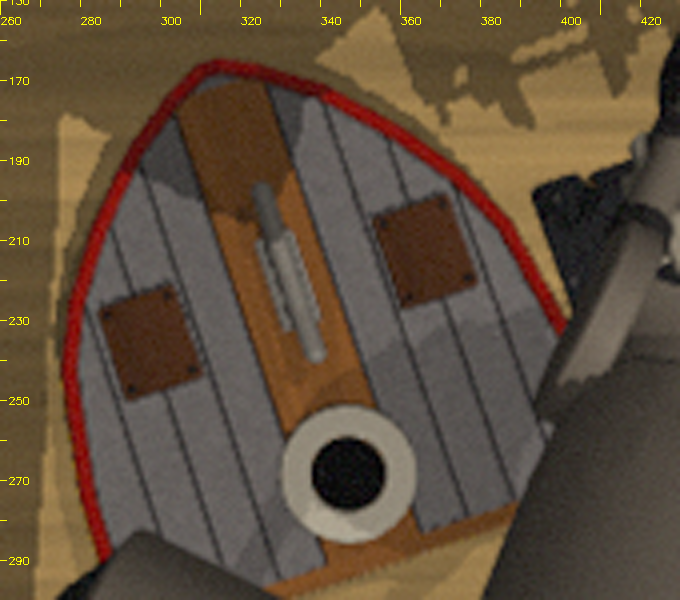

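Run:
```python
from fit import *
pt=[551.1,-4.3,np.radians(17.9)]  # deck by top cam
cl=[("top",(325.2,196.7),(60,0,78)),("top",(339.5,239.2),(-60,0,78)),("top",(324.5,211),(31,13,45)),("top",(332.5,232.5),(-31,13,45))]
p=fit("cleat",cl,[582,3,.3])
d=p[:2]-pt[:2];c,s=np.cos(pt[2]),np.sin(pt[2]);print("in deck",c*d[0]+s*d[1],-s*d[0]+c*d[1])
```

```text
cleat [589.5   2.3] yaw deg 17.9
  res [[-0.0, -1.4], [1.4, 1.3], [-0.4, -0.7], [-0.5, 0.7]]
in deck 38.53412185987951 -5.4752387934555315
```

```bash
cat > plan.py <<'E'
from h import *
from scipy.spatial.transform import Rotation as Ro
def wrap(a): return (a+180)%360-180
def state():
    o=bot.get_obs(); R=Ro.from_euler("xyz",o["tcp_rot"]).as_matrix()
    p=np.array(o["tool_pos"]); g=p+R@[0,0,159]
    return p,g,R,np.degrees(np.arctan2(R[1,0],R[0,0])),o
def plan(x,y,z,yaw,jaw,n):
    "target grasp point (x,y,z) and tool yaw"
    p,g,R,w,o=state(); d=np.array([x,y,z])-g; dw=wrap(yaw-w)
    print("grasp",np.round(g,1),"yaw",round(w,1),"tilt",np.round(R[:2,2],3),"need",np.round(d,1),"dyaw",round(dw,1),"q",np.round(o["joint_positions"],2))
    a=-np.radians(dw)/n
    for i in range(n):
        Ri=R@Ro.from_euler("z",a*i).as_matrix()
        r=Ri.T@(d/n)/10
        if i in (0,n//2,n-1): print(i,np.round(r,2),round(-dw/n,2))
    return
E
python3 -c "
from plan import *
plan(573.8,-358.4,150,-2,-0.3,5)"
```

```text
grasp [ 596.3 -218.7  185.6] yaw 18.2 tilt [ 0.044 -0.012] need [ -22.5 -139.7  -35.6] dyaw -20.2 q [-0.48  0.57  1.33  0.01  1.2   0.77]
0 [-1.33  2.5   0.72] 4.05
2 [-0.96  2.66  0.72] 4.05
4 [-0.58  2.77  0.72] 4.05
```

jog_arm(targets=[[-1.3,2.5,0.7,4,-0.3],[-1.1,2.6,0.7,4,-0.3],[-1,2.6,0.7,4,-0.3],[-0.8,2.7,0.7,4,-0.3],[-0.6,2.5,0.7,4,-0.3],[0,0,0,0,-0.3]])

```text
time: 7.3
tool_pos: [565.1, -358.1, 310.6]
tcp_rot: [3.132, -0.046, -0.049]
contact_force: [-0.9, 0.4, -0.4]
grip_width: 59.7
```

```bash
python3 -c "
from plan import *
plan(573.8,-358.4,100,-2,-0.3,3)
plan(573.8,-358.4,33,-2,-0.3,5)"
```

```text
grasp [ 572.4 -359.9  151.7] yaw -2.8 tilt [ 0.046 -0.011] need [  1.4   1.5 -51.7] dyaw 0.8 q [-0.68  0.67  1.23  0.02  1.19  0.93]
0 [-0.04 -0.07  1.72] -0.27
1 [-0.03 -0.07  1.72] -0.27
2 [-0.03 -0.07  1.72] -0.27
grasp [ 572.4 -359.9  151.7] yaw -2.8 tilt [ 0.046 -0.011] need [   1.4    1.5 -118.7] dyaw 0.8 q [-0.68  0.67  1.23  0.02  1.19  0.93]
0 [-0.08 -0.05  2.37] -0.16
2 [-0.08 -0.05  2.37] -0.16
4 [-0.08 -0.05  2.37] -0.16
```

jog_arm(targets=[[0,0,0,0,-0.3],[0,0,0,0,-0.3],[0,0,0,0,-0.3],[0,0,0,0,-0.3]])

```text
time: 7.63
tool_pos: [565.3, -356.8, 310.8]
tcp_rot: [3.134, -0.045, -0.047]
contact_force: [-0.8, -0.4, 0.1]
grip_width: 59.6
```

```bash
python3 -c "
from plan import *
plan(573.8,-358.4,33,-2,-0.3,5)"
```

```text
grasp [ 572.4 -358.3  152. ] yaw -2.7 tilt [ 0.045 -0.01 ] need [ 1.40e+00 -1.00e-01 -1.19e+02] dyaw 0.7 q [-0.68  0.67  1.23  0.02  1.2   0.93]
0 [-0.08 -0.02  2.38] -0.14
2 [-0.08 -0.02  2.38] -0.14
4 [-0.08 -0.02  2.38] -0.14
```

jog_arm(targets=[[-0.1,0,3,0,-0.3],[-0.1,0,3,0,-0.3],[-0.1,0,3,0,-0.3],[-0.1,0,1.5,-0.5,-0.3],[0,0,0.5,0,-0.3]])

```text
time: 8.05
tool_pos: [570.5, -352.9, 204.1]
tcp_rot: [3.127, -0.056, -0.028]
contact_force: [-0.1, -0.6, -0.4]
grip_width: 59.9
```

```bash
python3 -c "
from plan import *
plan(573.8,-358.4,33,-2,-0.3,1)
im=bot.capture('side');crop(im,290,310,130,120,5,'t6s.png')
plan(573.8,-358.4,33,-2,-0.3,1)"
```

```text
grasp [ 579.3 -355.5   45.4] yaw -1.6 tilt [ 0.055 -0.017] need [ -5.5  -2.9 -12.4] dyaw -0.4 q [-0.67  0.79  1.33  0.03  0.97  0.91]
0 [-0.61  0.28  1.21] 0.37
grasp [ 579.1 -355.2   44.9] yaw -1.6 tilt [ 0.054 -0.016] need [ -5.3  -3.2 -11.9] dyaw -0.4 q [-0.67  0.79  1.33  0.03  0.97  0.91]
0 [-0.58  0.32  1.17] 0.35
```

View pics/t6s.png

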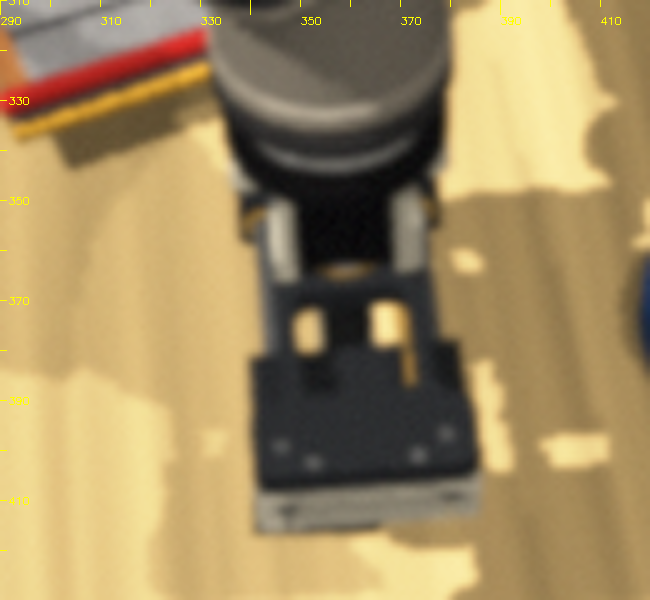

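jog_arm(targets=[[-0.4,0.2,0.8,0,-0.3],[-0.2,0.1,0.4,0,-0.3],[0,0,0,0,-0.3]])

```text
time: 8.35
tool_pos: [566.0, -354.9, 193.2]
tcp_rot: [3.125, -0.058, -0.026]
contact_force: [0.5, -0.2, 0.2]
grip_width: 59.5
```

```bash
python3 -c "
from plan import *
plan(573.8,-358.4,33,-2,-0.3,1)"
```

```text
grasp [ 575.2 -357.7   34.5] yaw -1.5 tilt [ 0.057 -0.018] need [-1.4 -0.7 -1.5] dyaw -0.5 q [-0.68  0.79  1.35  0.03  0.94  0.9 ]
0 [-0.14  0.07  0.15] 0.49
```

jog_arm(targets=[[-0.1,0,0.1,0,0.2],[0,0,0,0,0.6],[0,0,0,0,1],[0,0,0,0,1],[0,0,0,0,1],[0,0,0,0,1]])

```text
time: 8.85
tool_pos: [565.4, -355.7, 195.7]
tcp_rot: [3.122, -0.062, -0.027]
contact_force: [0.7, 1.1, -2.6]
grip_width: 40.0
```

```bash
python3 -c "
from plan import *
plan(573.8,-358.4,33,-2,-0.3,1)"
```

```text
grasp [ 575.2 -359.1   37.1] yaw -1.5 tilt [ 0.062 -0.021] need [-1.4  0.7 -4.1] dyaw -0.5 q [-0.68  0.79  1.35  0.03  0.94  0.9 ]
0 [-0.17 -0.08  0.4 ] 0.46
```

jog_arm(targets=[[0,0,-1,0,1],[0,0,-3,0,1],[0,0,-3.5,0,1],[0,0,-3.5,0,1],[0,0,-2,0,1]])

```text
time: 9.27
tool_pos: [556.0, -352.0, 324.3]
tcp_rot: [3.132, -0.049, -0.028]
contact_force: [0.3, -1.1, -1.2]
grip_width: 40.2
```

```bash
python3 -c "
from plan import *
plan(606.5,-74.1,160,108,1,17)
im=bot.capture('side');crop(im,290,270,130,120,5,'t7s.png')"
```

```text
grasp [ 563.7 -353.8  165.5] yaw -1.6 tilt [ 0.049 -0.011] need [ 42.8 279.7  -5.5] dyaw 109.6 q [-0.69  0.64  1.26  0.02  1.2   0.9 ]
0 [ 0.2  -1.65  0.03] -6.45
8 [ 1.42 -0.87  0.03] -6.45
16 [1.56 0.57 0.03] -6.45
```

View pics/t7s.png

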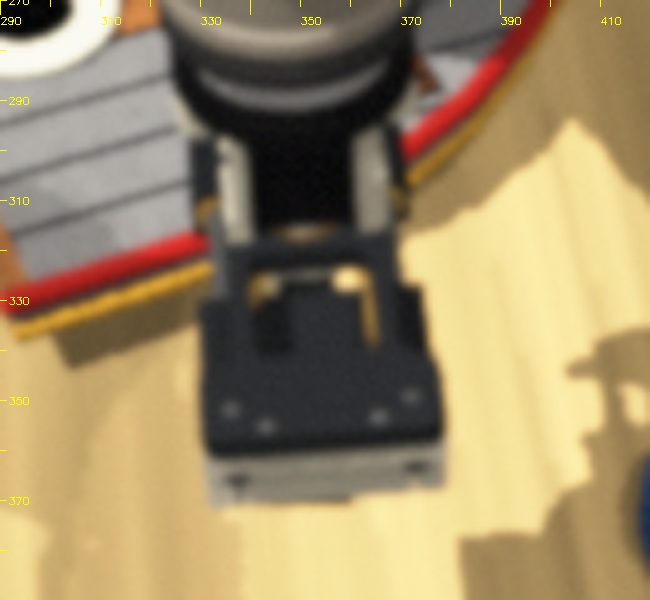

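jog_arm(targets=[[0.2,-1.6,0,-6.5,1],[0.4,-1.6,0,-6.5,1],[0.6,-1.6,0,-6.5,1],[0.7,-1.5,0,-6.5,1],[0.9,-1.4,0,-6.5,1],[1.0,-1.3,0,-6.5,1],[1.2,-1.2,0,-6.5,1],[1.3,-1,0,-6.5,1],[1.4,-0.9,0,-6.5,1],[1.5,-0.7,0,-6.5,1]])

```text
time: 10.15
tool_pos: [574.9, -184.0, 330.5]
tcp_rot: [3.08, -0.005, 1.152]
contact_force: [0.7, 0.3, -2.2]
grip_width: 40.0
```

```bash
python3 -c "
from plan import *
plan(606.5,-74.1,160,108,1,7)"
```

```text
grasp [ 584.2 -187.2  171.8] yaw 66.0 tilt [ 0.058 -0.02 ] need [ 22.3 113.1 -11.8] dyaw 42.0 q [-0.44  0.53  1.43  0.01  1.12 -0.02]
0 [ 1.61 -0.38  0.15] -6.0
3 [1.64 0.14 0.15] -6.0
6 [1.52 0.64 0.15] -6.0
```

jog_arm(targets=[[1.6,-0.4,0.1,-6.5,1],[1.7,-0.2,0.1,-6.5,1],[1.7,0,0.1,-6.5,1],[1.7,0.2,0.1,-6,1],[1.6,0.3,0.1,-6,1],[1.5,0.5,0.1,-6,1],[1.2,0.4,0,-4,1],[0,0,0,0,1]])

```text
time: 10.82
tool_pos: [591.6, -63.8, 322.0]
tcp_rot: [3.097, 0.035, 1.921]
contact_force: [-1.1, -0.0, -1.6]
grip_width: 39.7
```

```bash
python3 -c "
from plan import *
plan(606.5,-74.1,100,108,1,3)
im=bot.capture('side');crop(im,290,180,150,140,5,'t8s.png')
im=bot.capture('top');crop(im,290,150,150,140,5,'t8.png')"
```

```text
grasp [600.2 -66.6 163.2] yaw 110.1 tilt [ 0.054 -0.018] need [  6.3  -7.5 -63.2] dyaw -2.1 q [-0.24  0.53  1.47 -0.01  1.09 -0.58]
0 [-0.23  0.02  2.12] 0.7
1 [-0.23  0.02  2.12] 0.7
2 [-0.23  0.02  2.12] 0.7
```

View pics/t8s.png

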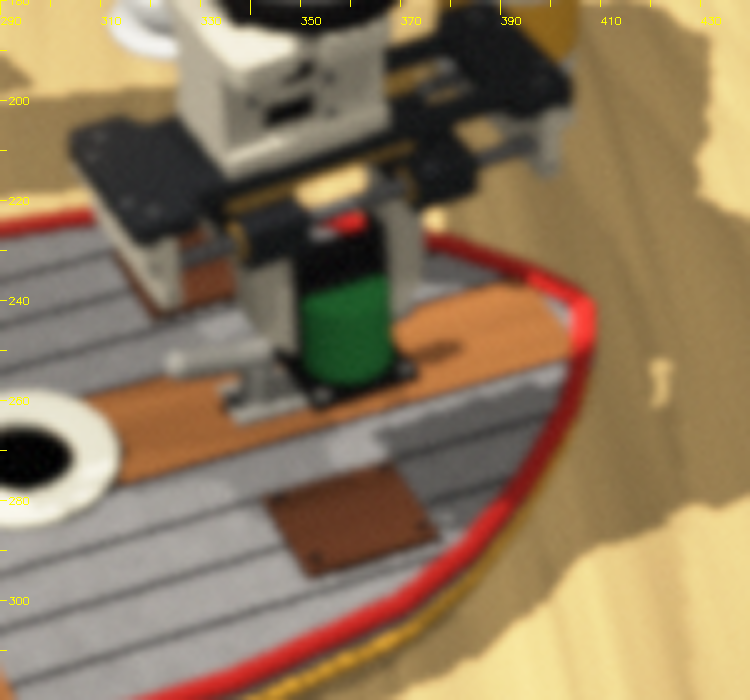

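The light is held upright above the pad with the green lens facing outboard to starboard (lens about (347,247)). The pad is visible below it at (359,283).

jog_arm(targets=[[-0.4,0,1.5,0.7,1],[-0.3,0,2,0.7,1],[-0.1,0,2,0.7,1],[0,0,0.7,0,1],[0,0,0,0,1]])

```text
time: 11.33
tool_pos: [598.1, -79.4, 260.5]
tcp_rot: [3.091, 0.038, 1.864]
contact_force: [-0.4, 0.7, -1.2]
grip_width: 40.1
```

```bash
python3 -c "
from plan import *
plan(606.5,-74.1,84,108,1,3)
im=bot.capture('side');crop(im,290,200,150,120,5,'t9s.png')"
```

```text
grasp [607.5 -82.9 101.8] yaw 106.8 tilt [ 0.059 -0.022] need [ -1.    8.8 -17.8] dyaw 1.2 q [-0.26  0.61  1.51 -0.01  0.96 -0.55]
0 [0.31 0.02 0.58] -0.41
1 [0.31 0.03 0.58] -0.41
2 [0.31 0.03 0.58] -0.41
```

View pics/t9s.png

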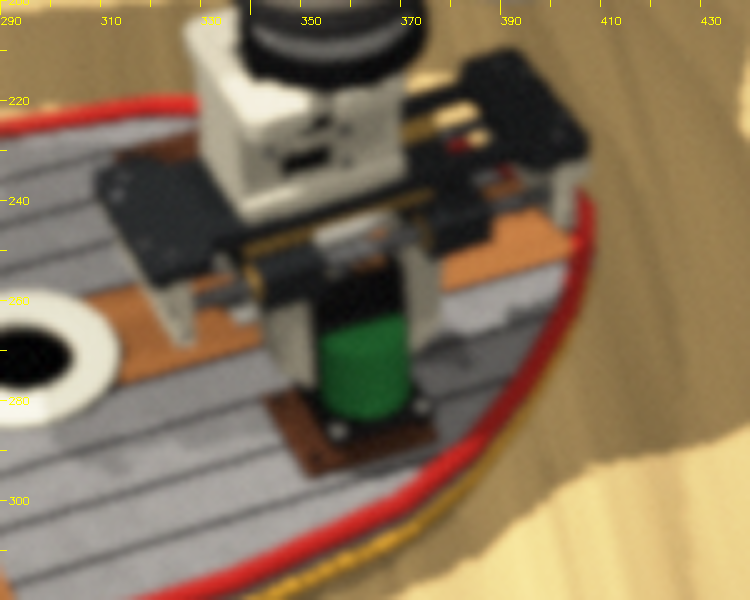

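jog_arm(targets=[[0.5,0,0.2,-0.5,1],[0.2,0,0.5,-0.5,1],[0,0,0.5,0,1],[0,0,0,0,1]])

```text
time: 11.72
tool_pos: [597.3, -73.3, 251.3]
tcp_rot: [3.087, 0.042, 1.881]
contact_force: [-0.9, -0.5, -2.6]
grip_width: 39.7
```

```bash
python3 -c "
from plan import *
plan(606.5,-74.1,84,108,1,3)"
```

```text
grasp [607.5 -77.   92.6] yaw 107.8 tilt [ 0.064 -0.023] need [-1.   2.9 -8.6] dyaw 0.2 q [-0.25  0.62  1.52 -0.01  0.93 -0.55]
0 [ 0.12 -0.02  0.28] -0.07
1 [ 0.12 -0.02  0.28] -0.07
2 [ 0.12 -0.02  0.28] -0.07
```

jog_arm(targets=[[0.2,0,0.4,0,1],[0,0,0.4,0,1],[0,0,0.1,0,1]])

```text
time: 11.97
tool_pos: [597.6, -71.2, 244.1]
tcp_rot: [3.085, 0.044, 1.882]
contact_force: [-4.4, -1.3, 11.6]
grip_width: 39.6
```

```bash
python3 -c "
from plan import *
plan(606.5,-74.1,84,108,1,3)
im=bot.capture('side');crop(im,290,200,150,120,5,'t10s.png')"
```

```text
grasp [608.4 -75.2  85.5] yaw 107.8 tilt [ 0.068 -0.025] need [-1.9  1.1 -1.5] dyaw 0.2 q [-0.24  0.63  1.53 -0.01  0.91 -0.55]
0 [ 0.06 -0.05  0.05] -0.05
1 [ 0.06 -0.05  0.05] -0.05
2 [ 0.06 -0.05  0.05] -0.05
```

View pics/t10s.png

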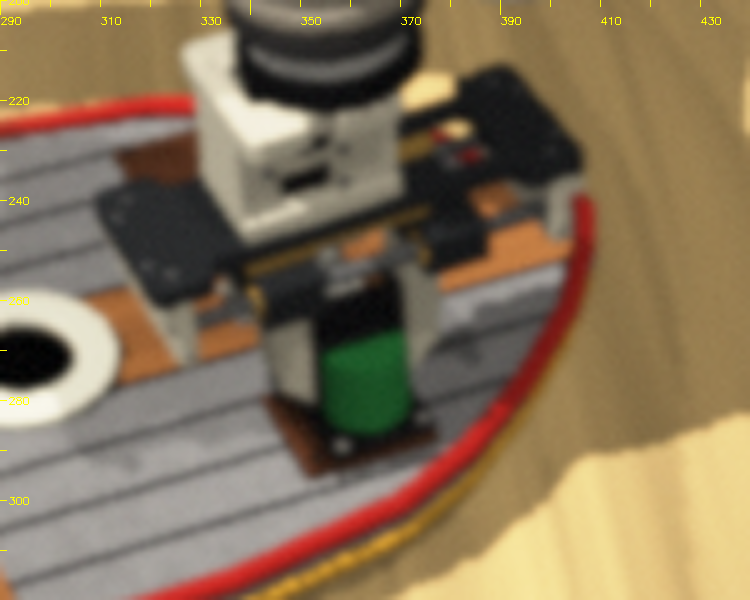

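jog_arm(targets=[[0,0,0.2,0,1],[0,0,0,0,0.1],[0,0,0,0,0],[0,0,0,0,-0.2],[0,0,0,0,-0.3],[0,0,-0.5,0,-0.3],[0,0,-2,0,-0.3],[0,0,-3.5,0,-0.3],[0,0,-3.5,0,-0.3]])

```text
time: 12.77
tool_pos: [590.0, -68.5, 334.7]
tcp_rot: [3.096, 0.038, 1.883]
contact_force: [0.1, -0.1, 0.1]
grip_width: 59.9
```

```bash
python3 -c "
from plan import *
plan(417+9,306+5,165,207.7,-0.4,16)
im=bot.capture('side');crop(im,290,200,150,120,5,'t11s.png')
im=bot.capture('top');crop(im,290,150,150,140,5,'t11.png')"
```

```text
grasp [598.8 -72.  176. ] yaw 107.9 tilt [ 0.055 -0.022] need [-172.8  383.   -11. ] dyaw 99.8 q [-0.24  0.51  1.45 -0.01  1.12 -0.55]
0 [ 2.61 -0.29 -0.05] -6.24
8 [ 1.9   1.81 -0.05] -6.24
15 [ 0.13  2.62 -0.05] -6.24
```

View pics/t11s.png

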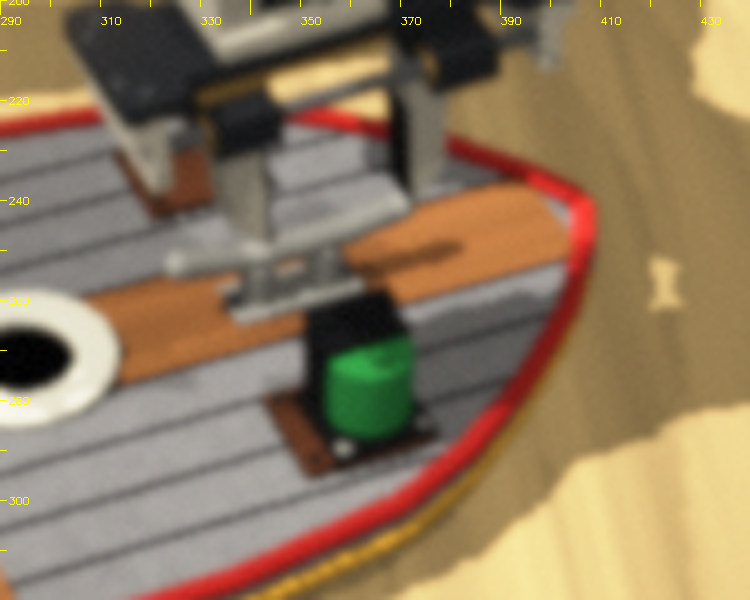

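View pics/t11.png

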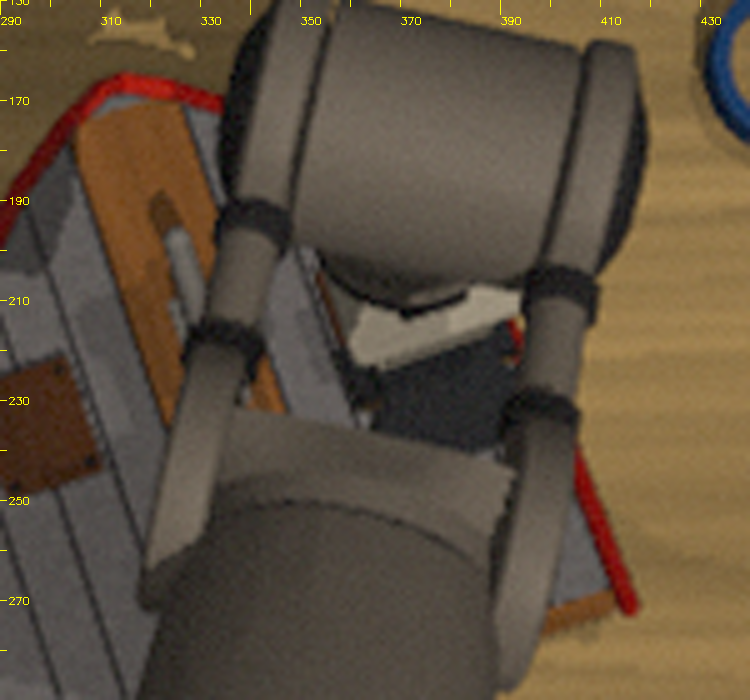

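jog_arm(targets=[[2.6,-0.3,0,-6.2,-0.4],[2.6,0,0,-6.2,-0.4],[2.6,0.3,0,-6.2,-0.4],[2.6,0.6,0,-6.2,-0.4],[2.5,0.9,0,-6.2,-0.4],[2.4,1.1,0,-6.2,-0.4],[2.3,1.3,0,-6.2,-0.4],[2.1,1.6,0,-6.2,-0.4],[1.9,1.8,0,-6.2,-0.4],[1.7,2,0,-6.2,-0.4]])

```text
time: 13.7
tool_pos: [477.2, 174.2, 326.2]
tcp_rot: [-3.123, 0.079, 3.007]
contact_force: [0.1, -0.3, -0.6]
grip_width: 64.4
```

```bash
python3 -c "
from plan import *
plan(426.2,311,150,207.7,-0.4,6)"
```

```text
grasp [489.3 169.7 167.7] yaw 172.3 tilt [ 0.076 -0.029] need [-63.1 141.3 -17.7] dyaw 35.4 q [ 0.21  0.38  1.71 -0.05  0.99 -1.2 ]
0 [1.38 2.2  0.15] -5.9
3 [0.64 2.51 0.15] -5.9
5 [0.12 2.59 0.15] -5.9
```

jog_arm(targets=[[1.4,2.2,0,-5.9,-0.4],[1.1,2.3,0,-5.9,-0.4],[0.9,2.4,0,-5.9,-0.4],[0.6,2.5,0,-5.9,-0.4],[0.3,2.5,0,-5.9,-0.4],[0,1.5,0,-5,-0.4],[0,0,0,0,-0.4]])

```text
time: 14.28
tool_pos: [411.7, 314.1, 316.2]
tcp_rot: [-3.081, 0.052, -2.633]
contact_force: [0.3, -0.8, 0.3]
grip_width: 64.1
```

```bash
python3 -c "
from plan import *
plan(426.2,311,150,207.7,-0.4,6)"
```

```text
grasp [423.6 309.7 157.7] yaw -150.8 tilt [ 0.075 -0.027] need [ 2.6  1.3 -7.7] dyaw -1.5 q [ 0.52  0.41  1.69 -0.07  0.99 -1.52]
0 [-0.04  0.01  0.13] 0.24
3 [-0.04  0.01  0.13] 0.24
5 [-0.04  0.01  0.13] 0.24
```

jog_arm(targets=[[0,0,-4,0,-0.4],[0,0,-4,0,-0.4],[0,0,-4,0,-0.4]])

```text
time: 14.53
tool_pos: [401.7, 317.1, 429.3]
tcp_rot: [-3.081, 0.03, -2.636]
contact_force: [1.3, 1.2, -0.6]
grip_width: 64.3
```

```bash
python3 -c "
from plan import *
plan(426.2,311,150,207.7,-0.4,6)"
```

```text
grasp [410.4 310.9 270.7] yaw -151.0 tilt [ 0.055 -0.039] need [ 1.580e+01  1.000e-01 -1.207e+02] dyaw -1.3 q [ 0.54  0.29  1.52 -0.06  1.3  -1.52]
0 [-0.17 -0.    2.02] 0.21
3 [-0.17 -0.    2.02] 0.21
5 [-0.17  0.    2.02] 0.21
```

jog_arm(targets=[[0,0,1,0,-0.4],[0,0,1,0,-0.4],[0,0,1,0,-0.4],[0,0,1,0,-0.4],[0,0,1,0,-0.4],[0,0,1,0,-0.4],[0,0,1,0,-0.4],[0,0,1,0,-0.4],[0,0,1,0,-0.4],[0,0,1,0,-0.4]])

```text
time: 15.37
tool_pos: [411.3, 308.3, 329.6]
tcp_rot: [-3.08, 0.045, -2.657]
contact_force: [-0.0, 0.5, -0.2]
grip_width: 64.6
```

```bash
python3 -c "
from plan import *
plan(426.2,311,150,207.7,-0.4,6)"
```

```text
grasp [422.1 303.  171. ] yaw -152.2 tilt [ 0.068 -0.033] need [  4.1   8.  -21. ] dyaw -0.1 q [ 0.51  0.39  1.68 -0.07  1.03 -1.51]
0 [-0.11  0.11  0.35] 0.01
3 [-0.11  0.11  0.35] 0.01
5 [-0.11  0.11  0.35] 0.01
```

jog_arm(targets=[[-0.2,0.2,2,0,-0.4],[-0.2,0.2,2,0,-0.4],[-0.2,0.2,2,0,-0.4],[-0.1,0.1,2,0,-0.4],[0,0.1,2,0,-0.4],[0,0,0.5,0,-0.4],[0,0,0,0,-0.4]])

```text
time: 15.95
tool_pos: [420.3, 309.0, 211.0]
tcp_rot: [-3.08, 0.032, -2.672]
contact_force: [0.2, 0.4, -0.1]
grip_width: 64.2
```

```bash
python3 -c "
from plan import *
plan(426.2,311,33,207.7,-0.4,2)
im=bot.capture('side');crop(im,225,120,130,100,5,'t12s.png')
im=bot.capture('top');crop(im,150,210,130,130,5,'t12.png')"
```

```text
grasp [429.2 302.5  52.4] yaw -153.1 tilt [ 0.056 -0.041] need [ -3.    8.5 -19.4] dyaw 0.8 q [ 0.5   0.57  1.77 -0.09  0.77 -1.47]
0 [-0.03  0.5   0.94] -0.4
1 [-0.03  0.5   0.94] -0.4
```

View pics/t12s.png

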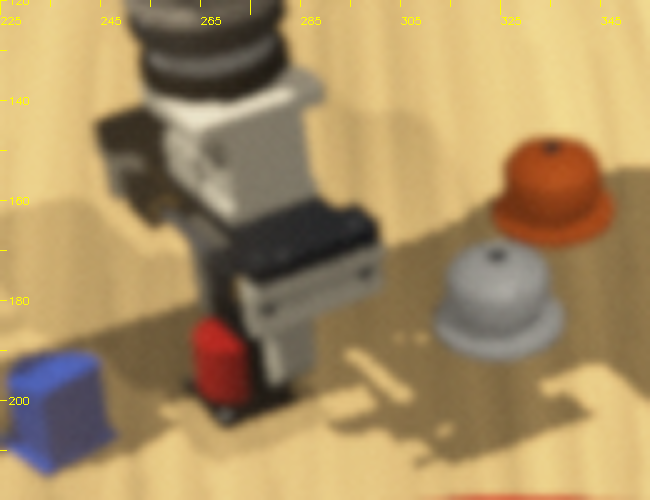

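View pics/t12.png

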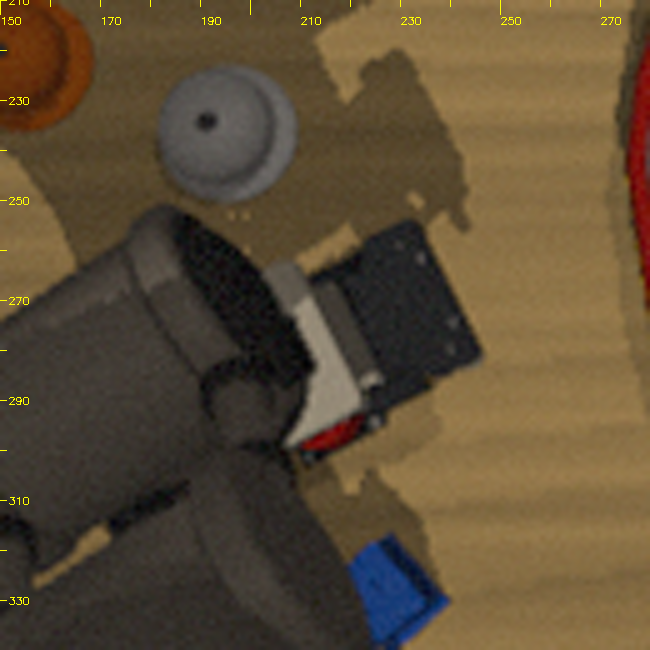

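The side view shows the fingers straddling the black housing with the near finger at (281,192) and the red lens ahead at (268,192). The blue look-alikes are clear. I'll shift about 8 mm along the jaws and go down the rest of the way.

jog_arm(targets=[[0,0.5,0.8,0,-0.4],[0,0.2,0.8,0,-0.4],[0,0,0.1,0,-0.4],[0,0,0,0,-0.4]])

```text
time: 16.38
tool_pos: [419.1, 316.0, 196.9]
tcp_rot: [-3.08, 0.041, -2.672]
contact_force: [-0.1, -0.1, 0.0]
grip_width: 64.5
```

```bash
python3 -c "
from plan import *
plan(426.2,311,33,207.7,-0.4,1)"
```

```text
grasp [429.3 310.2  38.4] yaw -153.1 tilt [ 0.064 -0.036] need [-3.1  0.8 -5.4] dyaw 0.8 q [ 0.52  0.6   1.78 -0.09  0.73 -1.45]
0 [0.27 0.24 0.51] -0.82
```

jog_arm(targets=[[0.3,0.1,0.5,0,-0.4],[0,0,0.1,0,0.2],[0,0,0,0,0.6],[0,0,0,0,1],[0,0,0,0,1],[0,0,0,0,1]])

```text
time: 16.88
tool_pos: [416.1, 315.8, 191.3]
tcp_rot: [-3.081, 0.044, -2.672]
contact_force: [-1.3, 1.1, 0.2]
grip_width: 40.5
```

```bash
python3 -c "
from plan import *
plan(426.2,311,33,207.7,-0.4,1)"
```

```text
grasp [426.6 310.3  32.8] yaw -153.1 tilt [ 0.066 -0.035] need [-0.4  0.7  0.2] dyaw 0.8 q [ 0.52  0.6   1.79 -0.1   0.71 -1.45]
0 [ 0.01  0.08 -0.03] -0.79
```

jog_arm(targets=[[0,0,-1.5,0,1],[0,0,-3.5,0,1],[0,0,-3.5,0,1],[0,0,-3.5,0,1],[0,0,-1,0,1]])

```text
time: 17.3
tool_pos: [406.7, 319.5, 321.8]
tcp_rot: [-3.08, 0.032, -2.673]
contact_force: [0.8, 0.7, 0.2]
grip_width: 39.8
```

```bash
python3 -c "
from plan import *
plan(556.7,80.7,165,107.9,1,15)
im=bot.capture('side');crop(im,225,80,130,120,5,'t13s.png')"
```

```text
grasp [415.5 313.  163.1] yaw -153.1 tilt [ 0.056 -0.041] need [ 141.2 -232.3    1.9] dyaw -99.0 q [ 0.53  0.41  1.67 -0.07  1.03 -1.47]
0 [-0.14 -1.8   0.1 ] 6.6
7 [-1.4  -1.15  0.1 ] 6.6
14 [-1.8   0.21  0.1 ] 6.6
```

View pics/t13s.png

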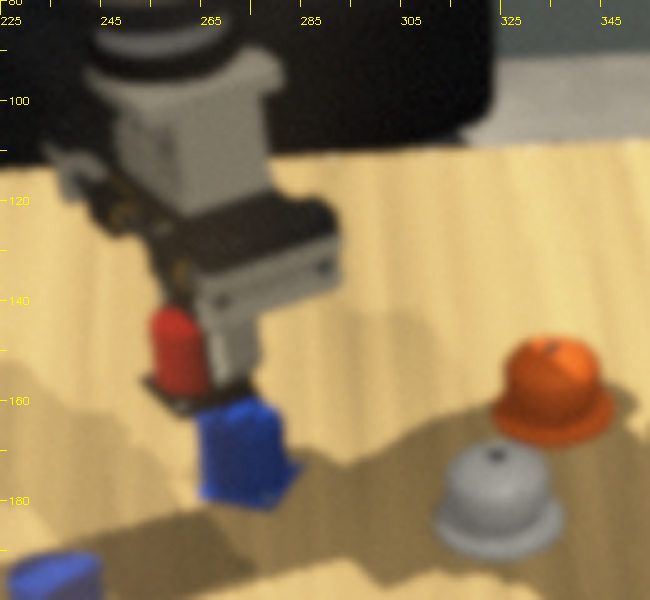

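The red light is held and lifted (lens at (260,150)), and both blue ones are undisturbed. Next I'll carry it to the port pad, turning 99° on the way.

jog_arm(targets=[[-0.1,-1.8,0,6.6,1],[-0.3,-1.8,0,6.6,1],[-0.5,-1.7,0,6.6,1],[-0.7,-1.7,0,6.6,1],[-0.9,-1.6,0,6.6,1],[-1.1,-1.5,0,6.6,1],[-1.2,-1.3,0,6.6,1],[-1.4,-1.1,0,6.6,1],[-1.5,-1,0,6.6,1],[-1.6,-0.8,0,6.6,1]])

```text
time: 18.18
tool_pos: [494.2, 156.3, 325.4]
tcp_rot: [-3.141, 0.062, 2.411]
contact_force: [0.6, 0.4, -1.3]
grip_width: 40.0
```

```bash
python3 -c "
from plan import *
plan(556.7,80.7,165,107.9,1,5)"
```

```text
grasp [501.4 149.6 166.7] yaw 138.2 tilt [ 0.046 -0.042] need [ 55.3 -68.9  -1.7] dyaw -30.3 q [ 0.17  0.4   1.67 -0.06  1.03 -0.64]
0 [-1.74 -0.29  0.14] 6.05
2 [-1.76  0.08  0.14] 6.05
4 [-1.7   0.45  0.14] 6.05
```

jog_arm(targets=[[-1.7,-0.3,0,6,1],[-1.7,-0.1,0,6,1],[-1.7,0.1,0,6,1],[-1.5,0.2,0,5.5,1],[-0.6,0.2,0,4,1],[0,0,0,0,1]])

```text
time: 18.68
tool_pos: [541.1, 91.9, 322.1]
tcp_rot: [3.124, 0.053, 1.896]
contact_force: [-1.0, 0.7, -1.9]
grip_width: 40.1
```

```bash
python3 -c "
from plan import *
plan(556.7,80.7,100,107.9,1,3)"
```

```text
grasp [546.6  84.8 163.3] yaw 108.6 tilt [ 0.034 -0.045] need [ 10.1  -4.1 -63.3] dyaw -0.7 q [ 0.04  0.46  1.59 -0.05  1.06 -0.26]
0 [-0.12  0.24  2.12] 0.24
1 [-0.12  0.24  2.12] 0.24
2 [-0.12  0.24  2.12] 0.24
```

jog_arm(targets=[[-0.1,0.2,1.5,0.5,1],[-0.1,0.2,2,0,1],[0,0,2,0,1],[0,0,0.5,0,1],[0,0,0,0,1]])

```text
time: 19.1
tool_pos: [546.2, 88.7, 256.9]
tcp_rot: [3.128, 0.052, 1.897]
contact_force: [-0.1, -0.6, -0.9]
grip_width: 39.6
```

```bash
python3 -c "
from plan import *
plan(556.7,80.7,82,107.9,1,3)
im=bot.capture('side');crop(im,270,150,150,120,5,'t14s.png')"
```

```text
grasp [550.8  81.6  98.1] yaw 108.7 tilt [ 0.029 -0.045] need [  5.9  -0.9 -16.1] dyaw -0.8 q [ 0.03  0.55  1.64 -0.06  0.92 -0.26]
0 [-0.06  0.17  0.54] 0.26
1 [-0.06  0.17  0.54] 0.26
2 [-0.06  0.17  0.54] 0.26
```

View pics/t14s.png

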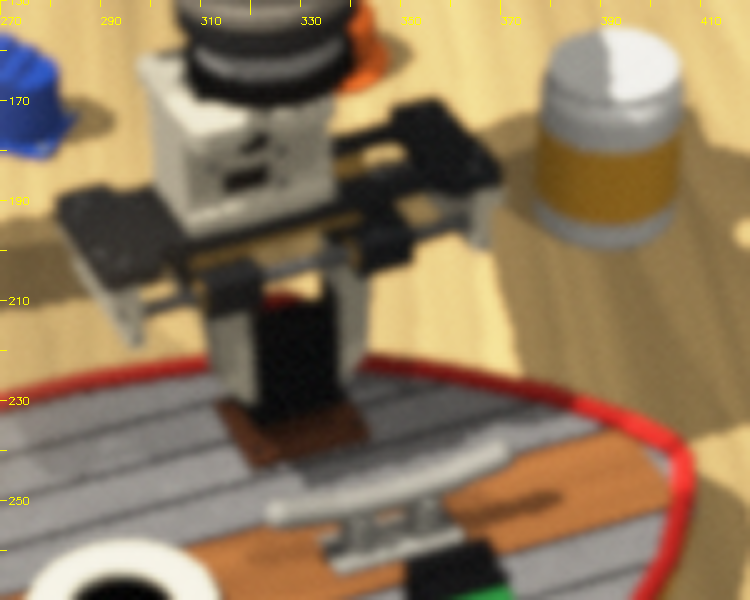

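jog_arm(targets=[[-0.1,0.3,0.5,0.5,1],[0,0.2,0.5,0,1],[0,0,0.3,0,1],[0,0,0,0,1]])

```text
time: 19.48
tool_pos: [552.5, 89.7, 245.9]
tcp_rot: [3.124, 0.053, 1.89]
contact_force: [-0.1, -0.2, -1.4]
grip_width: 39.6
```

```bash
python3 -c "
from plan import *
plan(556.7,80.7,82,107.9,1,3)"
```

```text
grasp [557.8  82.6  87.1] yaw 108.3 tilt [ 0.033 -0.045] need [-1.1 -1.9 -5.1] dyaw -0.4 q [ 0.04  0.57  1.64 -0.06  0.9  -0.25]
0 [-0.04 -0.06  0.17] 0.12
1 [-0.04 -0.06  0.17] 0.12
2 [-0.04 -0.06  0.17] 0.12
```

jog_arm(targets=[[-0.1,-0.1,0.3,0,1],[0,0,0.3,0,1]])

```text
time: 19.65
tool_pos: [552.4, 88.2, 240.7]
tcp_rot: [3.122, 0.054, 1.89]
contact_force: [-0.6, -0.9, 3.5]
grip_width: 39.8
```

```bash
python3 -c "
from plan import *
plan(556.7,80.7,82,107.9,1,3)"
```

```text
grasp [558.1  81.1  82. ] yaw 108.3 tilt [ 0.036 -0.045] need [-1.4 -0.4  0. ] dyaw -0.4 q [ 0.03  0.58  1.64 -0.06  0.89 -0.25]
0 [ 0.   -0.05 -0.  ] 0.13
1 [ 0.   -0.05 -0.  ] 0.13
2 [ 0.   -0.05 -0.  ] 0.13
```

jog_arm(targets=[[0,0,0.2,0,1],[0,0,0,0,0.1],[0,0,0,0,0],[0,0,0,0,-0.2],[0,0,0,0,-0.3],[0,0,-0.5,0,-0.3],[0,0,-2,0,-0.3],[0,0,-3.5,0,-0.3],[0,0,-3.5,0,-0.6]])

```text
time: 20.4
tool_pos: [547.6, 91.8, 331.6]
tcp_rot: [3.134, 0.05, 1.89]
contact_force: [1.4, -0.4, 0.3]
grip_width: 63.0
```

```bash
python3 -c "
from plan import *
plan(561.5,361,150,90,-0.6,8)
im=bot.capture('side');crop(im,270,150,150,120,5,'t15s.png')"
```

```text
grasp [551.3  84.5 172.9] yaw 108.3 tilt [ 0.023 -0.045] need [ 10.2 276.5 -22.9] dyaw -18.3 q [ 0.04  0.46  1.55 -0.05  1.11 -0.26]
0 [3.25 1.21 0.13] 2.29
4 [3.4  0.67 0.13] 2.29
7 [3.46 0.26 0.13] 2.29
```

View pics/t15s.png

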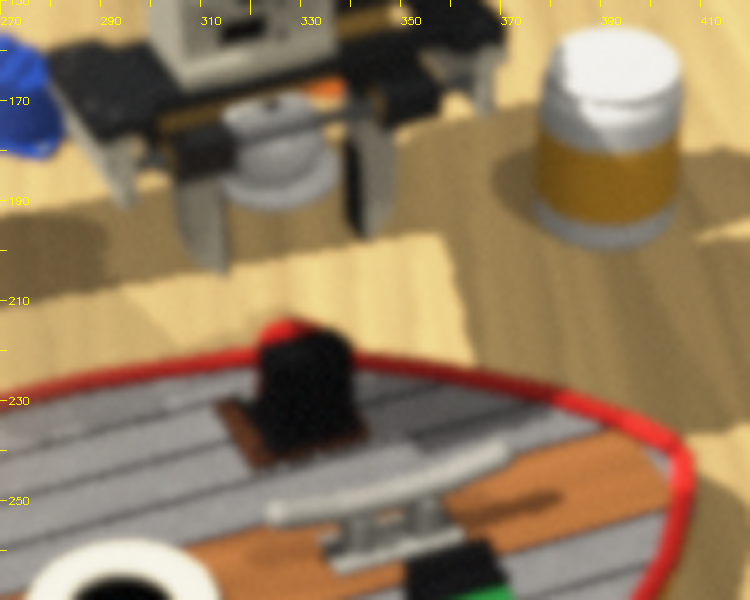

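jog_arm(targets=[[3.2,1.2,0,5.6,-0.6],[3.3,0.9,0.3,5.6,-0.6],[3.4,0.5,0.7,5.6,-0.6],[3.4,0.2,0.7,5.6,-0.6],[3.5,-0.1,0.7,5.6,-0.6],[3.4,-0.5,0.7,5.6,-0.6],[3.0,-0.8,0.7,5.6,-0.6],[2.0,-0.8,0.7,5.6,-0.6],[0,0,0,0,-0.6]])

```text
time: 21.2
tool_pos: [562.9, 358.7, 289.6]
tcp_rot: [3.075, 0.011, 1.064]
contact_force: [-0.8, -0.2, -0.5]
grip_width: 73.5
```

```bash
python3 -c "
from plan import *
plan(561.5,361.3,80,63,-0.6,2)"
```

```text
grasp [571.3 352.  131. ] yaw 61.0 tilt [ 0.053 -0.042] need [ -9.8   9.3 -51. ] dyaw 2.0 q [ 0.47  0.69  1.25 -0.07  1.17  1.  ]
0 [ 0.2  -0.82  2.5 ] -1.01
1 [ 0.21 -0.82  2.5 ] -1.01
```

jog_arm(targets=[[0.2,-0.7,0.5,-1,-0.6],[0.2,-0.5,1.5,-1,-0.6],[0,-0.2,1.5,0,-0.6],[0,0,0.5,0,-0.6],[0,0,0,0,-0.6]])

```text
time: 21.62
tool_pos: [553.2, 366.9, 247.5]
tcp_rot: [3.075, 0.014, 1.113]
contact_force: [-0.5, 0.2, 0.5]
grip_width: 73.5
```

```bash
python3 -c "
from plan import *
plan(561.5,361.3,25,63,-0.6,3)
im=bot.capture('side');crop(im,270,90,150,120,5,'t16s.png')
im=bot.capture('top');crop(im,140,170,150,120,5,'t16.png')"
```

```text
grasp [561.7 360.1  88.9] yaw 63.8 tilt [ 0.053 -0.042] need [ -0.2   1.2 -63.9] dyaw -0.8 q [ 0.48  0.73  1.31 -0.07  1.08  0.97]
0 [ 0.06 -0.16  2.12] 0.25
1 [ 0.06 -0.17  2.12] 0.25
2 [ 0.06 -0.17  2.12] 0.25
```

View pics/t16s.png

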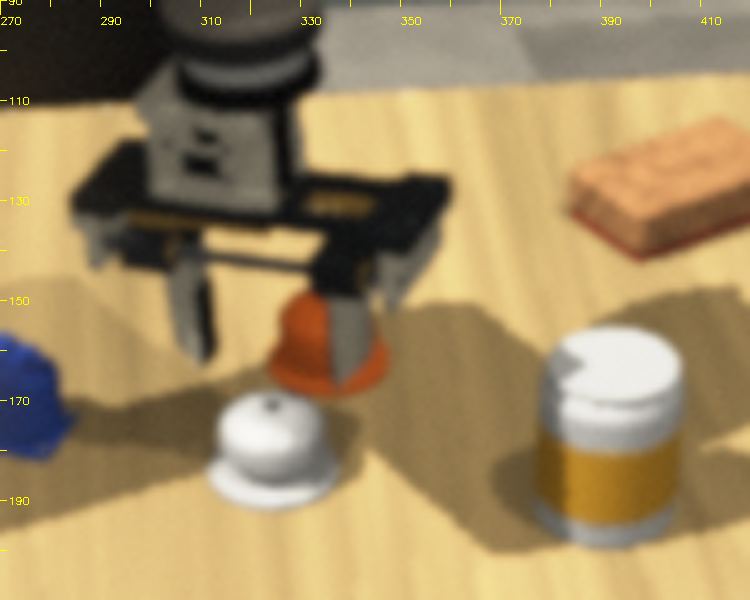

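View pics/t16.png

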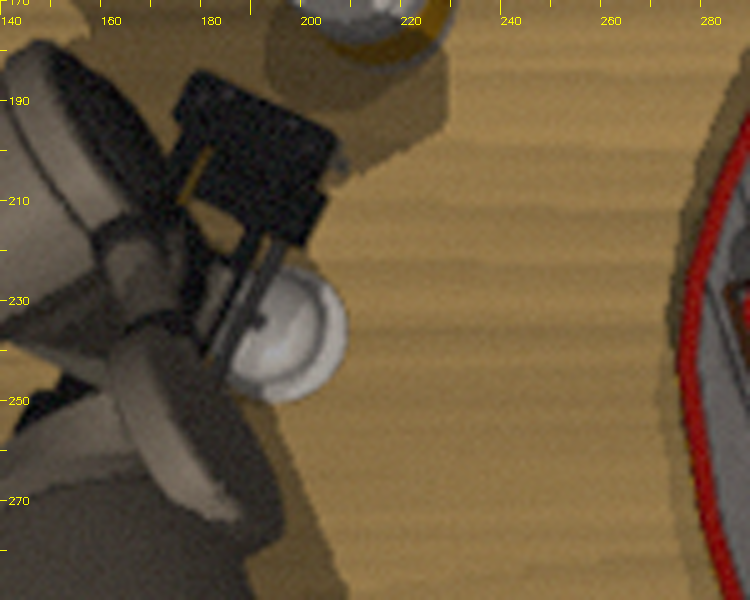

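The fingers are above the bright vent (cap about (322,176)). The orange one behind at (335,159) and the tin are clear.

jog_arm(targets=[[0,-0.2,1.2,0.5,-0.7],[0,0,1.2,0,-0.7],[0,0,0.2,0,-0.7],[0,0,0,0,-0.7]])

```text
time: 22.05
tool_pos: [554.5, 365.7, 223.3]
tcp_rot: [3.071, 0.008, 1.101]
contact_force: [0.3, 0.4, -0.7]
grip_width: 78.4
```

```bash
python3 -c "
from plan import *
plan(561.5,361.3,25,63,-0.6,3)"
```

```text
grasp [564.  359.4  64.7] yaw 63.1 tilt [ 0.06  -0.039] need [ -2.5   1.9 -39.7] dyaw -0.1 q [ 0.48  0.76  1.33 -0.07  1.02  0.99]
0 [ 0.03 -0.2   1.31] 0.03
1 [ 0.03 -0.2   1.31] 0.03
2 [ 0.03 -0.2   1.31] 0.03
```

jog_arm(targets=[[0,-0.2,1,0,-0.7],[0,-0.2,1,0,-0.7],[0,0,0.7,0,-0.7],[0,0,0.2,0,-0.7]])

```text
time: 22.38
tool_pos: [552.7, 366.3, 191.6]
tcp_rot: [3.07, 0.007, 1.101]
contact_force: [-0.6, 0.2, 0.6]
grip_width: 78.2
```

```bash
python3 -c "
from plan import *
plan(561.5,361.3,28,63,-0.6,1)"
```

```text
grasp [562.3 360.1  33. ] yaw 63.1 tilt [ 0.06  -0.039] need [-0.8  1.2 -5. ] dyaw -0.1 q [ 0.48  0.8   1.35 -0.08  0.96  1.  ]
0 [ 0.07 -0.16  0.49] 0.1
```

jog_arm(targets=[[0.1,-0.1,0.4,0,-0.7],[0,0,0.1,0,0],[0,0,0,0,0.4],[0,0,0,0,0.8],[0,0,0,0,1],[0,0,0,0,1]])

```text
time: 22.88
tool_pos: [552.2, 368.1, 185.1]
tcp_rot: [3.071, 0.008, 1.102]
contact_force: [-0.9, -0.0, -1.2]
grip_width: 57.2
```

```bash
python3 -c "
from plan import *
plan(561.5,361.3,28,63,-0.6,1)"
```

```text
grasp [561.5 361.9  26.5] yaw 63.1 tilt [ 0.059 -0.039] need [-0.  -0.6  1.5] dyaw -0.1 q [ 0.49  0.81  1.35 -0.08  0.95  1.  ]
0 [-0.05  0.03 -0.14] 0.12
```

jog_arm(targets=[[0,0,-1,0,1],[0,0,-3,0,1],[0,0,-3.5,0,1],[0,0,-3.5,0,1],[0,0,-2,0,1],[0,0,0,0,1]])

```text
time: 23.38
tool_pos: [543.9, 372.5, 320.1]
tcp_rot: [3.075, 0.014, 1.101]
contact_force: [1.5, 0.1, -1.6]
grip_width: 56.9
```

```bash
python3 -c "
from plan import *
plan(467.7,-33,170,63,1,12)
im=bot.capture('side');crop(im,270,40,150,140,5,'t17s.png')"
```

```text
grasp [552.4 365.7 161.4] yaw 63.1 tilt [ 0.053 -0.042] need [ -84.7 -398.7    8.6] dyaw -0.1 q [ 0.5   0.65  1.24 -0.07  1.22  0.99]
0 [-3.28  0.87  0.03] 0.01
6 [-3.28  0.88  0.03] 0.01
11 [-3.28  0.88  0.03] 0.01
```

View pics/t17s.png

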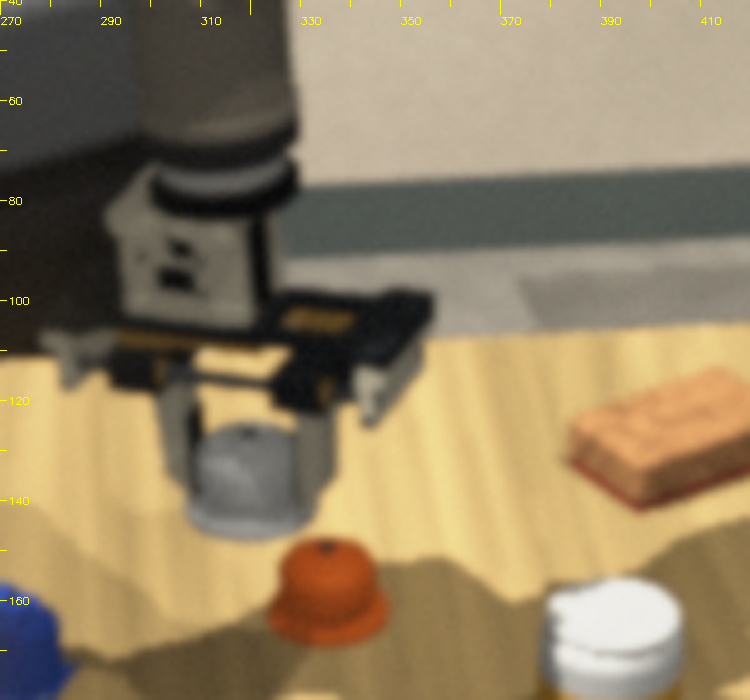

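The vent is held level at about (320,134), and the orange one stays on the bench at (335,162).

jog_arm(targets=[[-1.6,0.4,0,0,1],[-3,0.8,0,0,1],[-3.3,0.9,0,0,1],[-3.3,0.9,0,0,1],[-3.3,0.9,0,0,1],[-3.3,0.9,0,0,1],[-3.3,0.9,0,0,1],[-3.3,0.9,0,0,1],[-3.3,0.9,0,0,1],[-3.3,0.9,0,0,1]])

```text
time: 24.27
tool_pos: [470.5, 49.6, 312.5]
tcp_rot: [3.094, 0.028, 1.111]
contact_force: [0.8, -0.8, -2.1]
grip_width: 57.1
```

```bash
python3 -c "
from plan import *
plan(467.7,-33,165,63,1,3)"
```

```text
grasp [475.3  42.4 153.7] yaw 63.7 tilt [ 0.03  -0.046] need [ -7.6 -75.4  11.3] dyaw -0.7 q [-0.04  0.35  1.81 -0.05  0.96  0.45]
0 [-2.37  0.9  -0.27] 0.22
1 [-2.37  0.91 -0.27] 0.22
2 [-2.37  0.92 -0.27] 0.22
```

jog_arm(targets=[[-2.6,1.0,0,0,1],[-2,0.8,0,0,1],[-0.8,0.3,0,0,1],[0,0,0,0,1],[0,0,0,0,1]])

```text
time: 24.68
tool_pos: [460.6, -16.2, 308.7]
tcp_rot: [3.106, 0.033, 1.103]
contact_force: [-0.3, -0.3, -2.5]
grip_width: 57.1
```

```bash
python3 -c "
from plan import *
plan(467.7,-33,90,63,1,3)
im=bot.capture('side');crop(im,240,170,190,140,4,'t18s.png')"
```

```text
grasp [463.2 -23.4 149.9] yaw 63.2 tilt [ 0.017 -0.045] need [  4.5  -9.6 -59.9] dyaw -0.2 q [-0.19  0.33  1.84 -0.05  0.95  0.31]
0 [-0.15  0.21  2.01] 0.06
1 [-0.15  0.21  2.01] 0.06
2 [-0.15  0.21  2.01] 0.06
```

View pics/t18s.png

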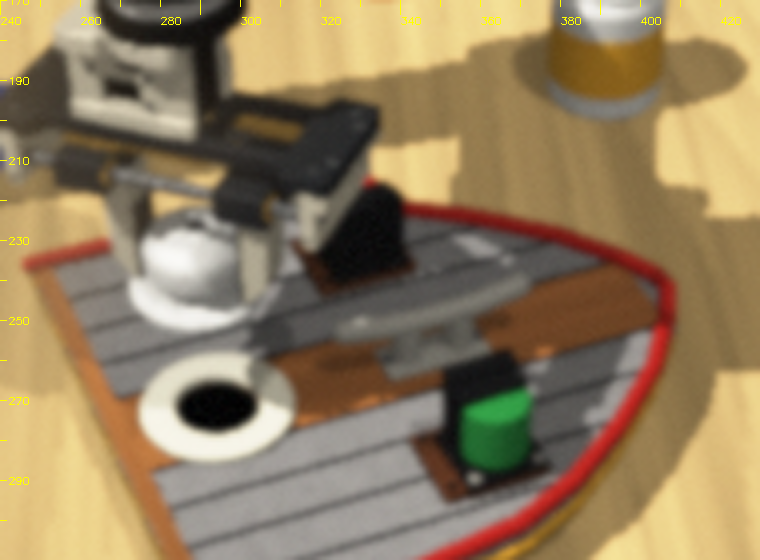

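jog_arm(targets=[[-0.2,0.3,1.5,0,1],[-0.1,0.2,2,0,1],[-0.1,0,1.5,0,1],[0,0,0.5,0,1],[0,0,0,0,1]])

```text
time: 25.15
tool_pos: [465.3, -18.4, 251.5]
tcp_rot: [3.106, 0.031, 1.111]
contact_force: [-0.7, 0.0, -2.3]
grip_width: 56.4
```

```bash
python3 -c "
from plan import *
plan(467.7,-33,73,63,1,3)
im=bot.capture('side');crop(im,240,170,150,140,5,'t19s.png')"
```

```text
grasp [468.2 -25.4  92.7] yaw 63.7 tilt [ 0.018 -0.044] need [ -0.5  -7.6 -19.7] dyaw -0.7 q [-0.19  0.43  1.89 -0.06  0.8   0.31]
0 [-0.21  0.07  0.67] 0.22
1 [-0.21  0.07  0.67] 0.22
2 [-0.21  0.08  0.67] 0.22
```

View pics/t19s.png

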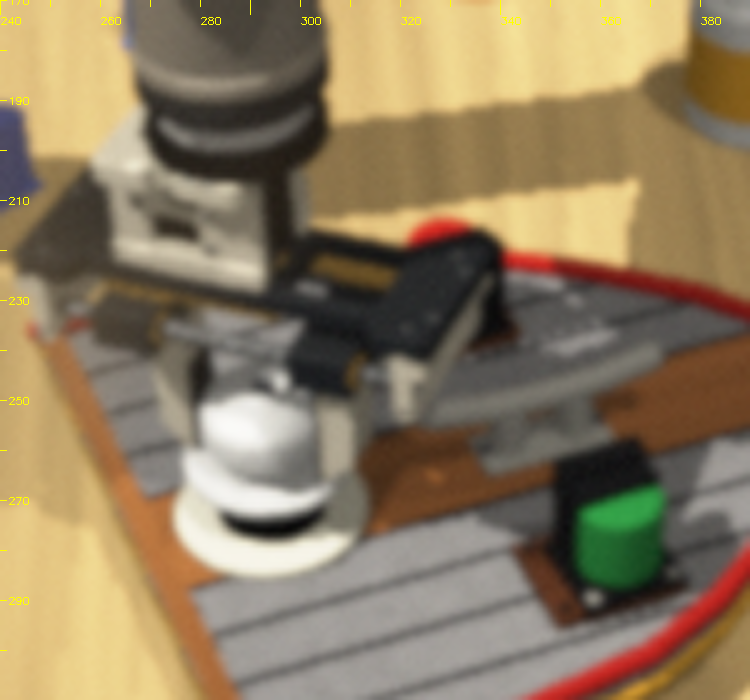

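jog_arm(targets=[[-0.4,0.1,0.6,0.5,1],[-0.2,0.1,0.6,0,1],[0,0,0.2,0,1],[0,0,0,0,1]])

```text
time: 25.53
tool_pos: [465.6, -24.5, 239.0]
tcp_rot: [3.102, 0.03, 1.104]
contact_force: [0.3, 0.8, -1.9]
grip_width: 56.9
```

```bash
python3 -c "
from plan import *
plan(467.7,-33,73,63,1,3)"
```

```text
grasp [469.1 -31.6  80.2] yaw 63.2 tilt [ 0.022 -0.045] need [-1.4 -1.4 -7.2] dyaw -0.2 q [-0.21  0.45  1.9  -0.06  0.76  0.3 ]
0 [-0.06 -0.03  0.24] 0.08
1 [-0.06 -0.03  0.24] 0.08
2 [-0.06 -0.03  0.24] 0.08
```

jog_arm(targets=[[-0.1,0,0.4,0,1],[0,0,0.3,0,1],[0,0,0.1,0,1]])

```text
time: 25.78
tool_pos: [465.6, -26.2, 231.6]
tcp_rot: [3.1, 0.03, 1.103]
contact_force: [-6.1, 0.0, 13.4]
grip_width: 57.3
```

```bash
python3 -c "
from plan import *
plan(467.7,-33,73,63,1,3)
im=bot.capture('side');crop(im,240,170,150,140,5,'t20s.png')"
```

```text
grasp [469.4 -33.4  72.8] yaw 63.2 tilt [ 0.024 -0.045] need [-1.7  0.4  0.2] dyaw -0.2 q [-0.21  0.46  1.91 -0.06  0.74  0.3 ]
0 [-0.01 -0.06 -0.01] 0.07
1 [-0.01 -0.06 -0.01] 0.07
2 [-0.01 -0.06 -0.01] 0.07
```

View pics/t20s.png

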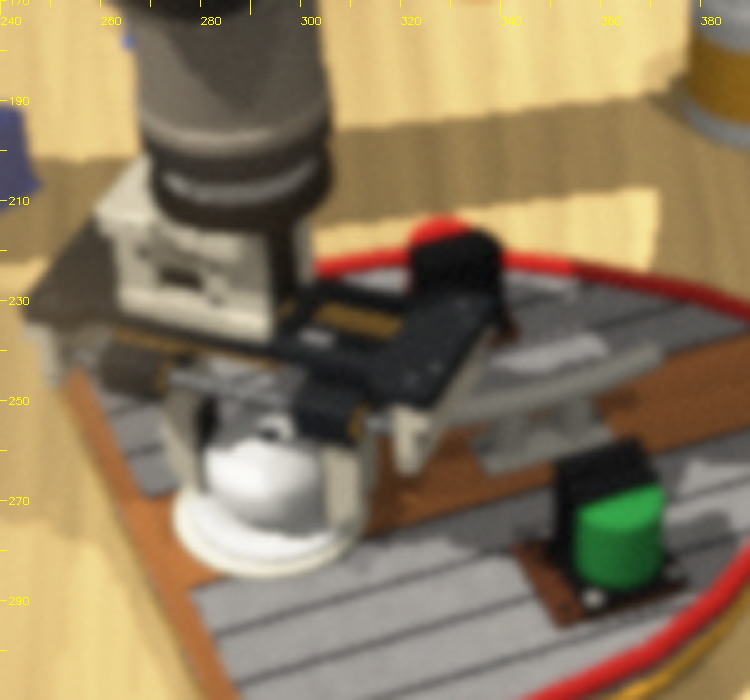

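The vent sits on the ring with contact at 13 N, at the expected height. Releasing it.

jog_arm(targets=[[0,0,0,0,0.2],[0,0,0,0,-0.3],[0,0,0,0,-0.6],[0,0,0,0,-0.6],[0,0,-0.5,0,-0.6],[0,0,-2,0,-0.6],[0,0,-3.5,0,-0.6],[0,0,-3.5,0,-0.6],[0,0,-3,0,-0.6]])

```text
time: 26.58
tool_pos: [461.3, -20.5, 356.7]
tcp_rot: [3.112, 0.032, 1.103]
contact_force: [1.5, -0.3, -0.2]
grip_width: 73.3
```

jog_arm(targets=[[-1.5,-3,0,0,-0.3],[-3,-2,0,0,-0.3],[-3.5,0,0,0,-0.3],[-3.5,0,0,0,-0.3],[-3.5,0,0,0,-0.3],[-3.5,0,0,0,-0.3],[-3.5,0,0,0,-0.3],[-3.5,0,0,0,-0.3],[-3.5,0,0,0,-0.3],[0,0,0,0,-0.3]])

```text
time: 27.42
tool_pos: [280.6, -264.3, 377.4]
tcp_rot: [3.08, 0.031, 1.111]
contact_force: [0.4, -0.7, 0.2]
grip_width: 59.9
```

```bash
python3 -c "
from plan import *
plan(467.7,-33,73,63,1,3)
im=bot.capture('side');cv2.imwrite('pics/f_s.png',im);crop(im,240,190,170,140,4,'t21s.png')
im=bot.capture('top');cv2.imwrite('pics/f_t.png',im);crop(im,265,155,160,160,4,'t21.png')"
```

```text
grasp [ 287.2 -273.1  218.7] yaw 63.6 tilt [ 0.041 -0.055] need [ 180.5  240.1 -145.7] dyaw -0.6 q [-0.96  0.1   1.93  0.    1.04 -0.5 ]
0 [9.99 1.56 4.65] 0.21
1 [9.99 1.52 4.65] 0.21
2 [10.    1.48  4.65] 0.21
```

View pics/t21s.png

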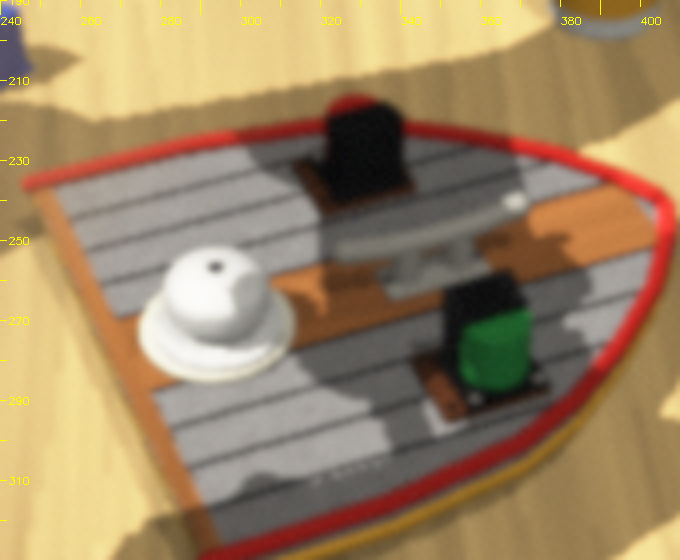

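View pics/t21.png

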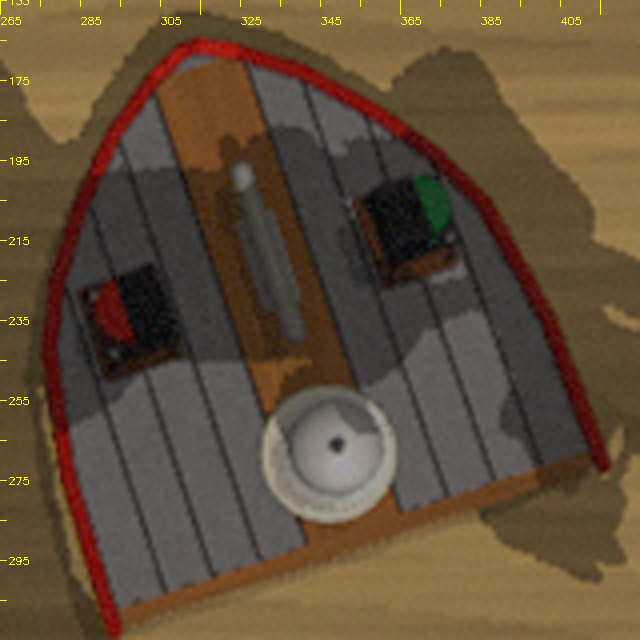

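View pics/f_t.png

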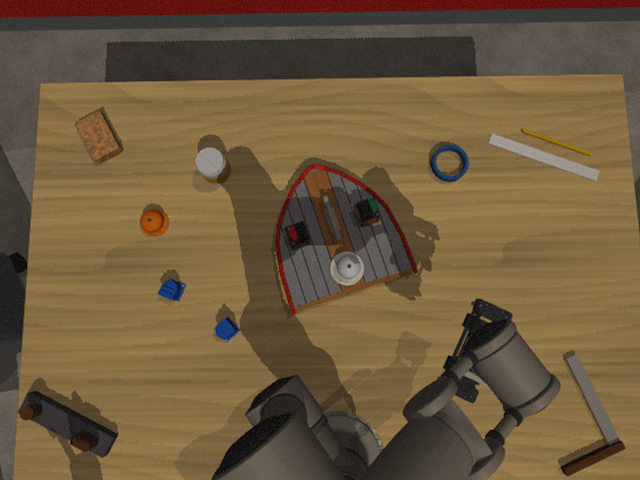

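Run:
```python
from h import *
t=cv2.imread("pics/f_t.png");s=cv2.imread("pics/f_s.png")
g=lambda im:np.clip((im/255.)**0.55*255,0,255).astype(np.uint8)
t=g(t);s=g(s)
crop(t,275,190,115,65,7,"z1.png")
crop(s,305,205,80,95,6,"z2.png")
```

```text
(no output)
```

View pics/z1.png

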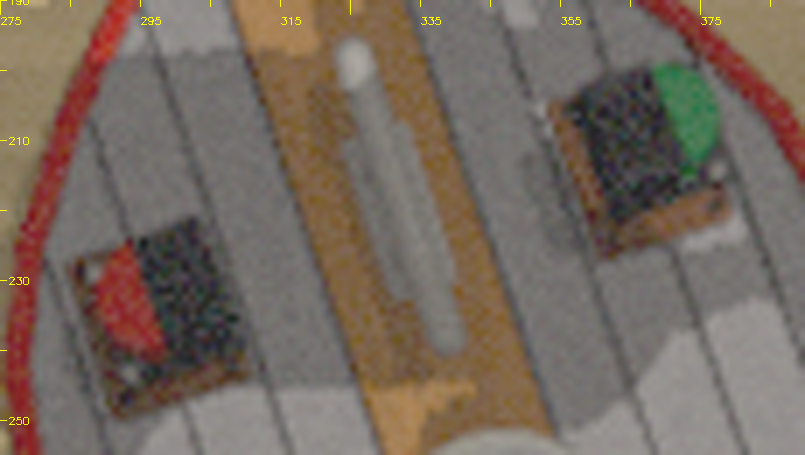

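View pics/z2.png

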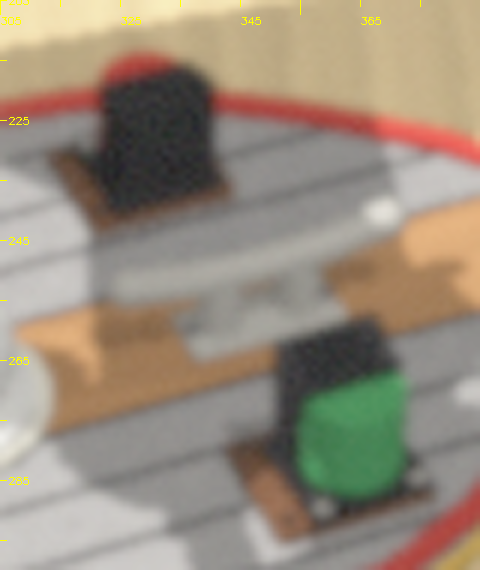

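Run:
```python
from fit import *
def loc(p,X): 
    d=np.array(X[:2])-p[:2];c,s=np.cos(p[2]),np.sin(p[2]);return np.round([c*d[0]+s*d[1],-s*d[0]+c*d[1]],1)
# screw local coords from initial top image (top-only poses)
r=[415.4,304.8,np.radians(-154)];g=[562.6,-358.7,np.radians(177)]
for u in [(211.8,301.3),(224.7,294.3)]: print("red screw",loc(r,px2w("top",*u,6)))
for u in [(464,237),(478.5,238)]: print("green screw",loc(g,px2w("top",*u,6)))
dt=[551.1,-4.3,np.radians(17.9)];ds=[554.4,-9.4,np.radians(17.6)]
for n,d,nm,us,y0 in [("top",dt,"red",[(288.6,228.6),(293.6,243.3)],92),("side",ds,"green",[(358.7,289.5),(374.7,284.5)],-92),("top",dt,"green",[(377.4,214.3)],-92)]:
    for u in us: print(n,nm,"screw rel pad",loc(d,px2w(n,*u,54))-[30,y0])
# expected: port light screws at deck offset (+-19, +s), 
print("vent top knob",loc(dt,px2w("top",349.0,266.2,90)),"ring top",loc(dt,px2w("top",347.2,268.5,46)),"vent side knob",loc(ds,px2w("side",293.7,256.8,90)),"ring side",loc(ds,px2w("side",294.2,271.5,46)))
# cleat
for n,d,us in [("top",dt,[(325.3,197.6),(339,239)]),("side",ds,[(324,251.7),(369,240.2)])]:
    print(n,"cleat tips",[loc(d,px2w(n,*u,78)) for u in us])
```

```text
red screw [ 17.7 -19.9]
red screw [16.6 17.1]
green screw [ 17.5 -19.7]
green screw [18.8 17.9]
top red screw rel pad [22.4 15.4]
top red screw rel pad [-17.   15.2]
side green screw rel pad [-13.3 -19.3]
side green screw rel pad [ 24.3 -18.7]
top green screw rel pad [-15.2 -23.9]
vent top knob [-88.3  -2.6] ring top [-89.3   0.5] vent side knob [-87.3   1.3] ring side [-88.3   2.4]
top cleat tips [array([92.8, -3.8]), array([-16.4,  -2.2])]
side cleat tips [array([-16.1,   4.4]), array([91.8,  1.6])]
```

All checks pass: the red light is within about 4 mm of its pad centre, the green within about 6 mm, the vent within about 3 mm of the ring, and the cleat at deck x ≈ 38 mm, y ≈ 0. The tin and tape are at their starting pixels. Handing in.

```bash
python3 -c "
from plant import bot
o=bot.get_obs();print(o['time'],o['dq'].round(3),o['contact_force'].round(1));print(bot.close_job())"
```

```text
27.5167 [ 0.061 -0.006  0.024  0.005  0.004  0.017] [0.2 0.7 0.2]
the job is handed in; nothing more can be done
None
```

I laid all four fittings out on the foredeck and handed the job in at about 27.5 s. No verdict was reported. Each was lowered until it touched down, released, and left upright, and the arm is parked clear.

My last checks, from both cameras:

| Fitting | Where it ended up | Tolerance |
|---|---|---|
| Red sidelight | port pad, about 3–4 mm off centre, lens outboard | 12 mm |
| Green sidelight | starboard pad, about 5–6 mm off centre (forward and outboard), lens outboard | 12 mm |
| Cleat | on the centreline within about 4 mm, parallel to it, and about 8 mm forward of the pad line | 12 mm across, 15 mm fore and aft |
| Vent | within about 3 mm of the white ring's centre | 12 mm |

The varnish tin and the tape roll are at their starting pixels. The blue and orange look-alikes were not moved.

- **Cleat position:** it sits forward because the tool had picked up a lean of about 2.5° while I placed it. I aimed at the fingertips from then on, and left the cleat because about 7 mm of margin remained.
- **Touchdown force:** the cleat's set-down peaked at 41 N upward (about 46 N in all) at the wrist, through the cleat held in the fingers. This was well under the 120 N wrist limit.
- **Camera disagreement:** the two cameras differed by 3–5 mm in absolute position. I therefore judged each placing relative to the deck as seen by the same camera.

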